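Secure the trolley wheel with a linch pin

TASK

The bucket trolley's free wheel is on its axle but nothing holds it there. Take the linch pin (the one with the ring) out of the steel channel, push it down through the hole in the end of the axle until its collar sits fully home on the axle, then flip its sprung ring down over the axle end until it snaps shut round the tip of the pin. Go gently, forcing neither pin, ring nor axle, leave the other things where they are, and let go at the end.

Things in the scene. Friction and masses are not known exactly. Their poses are not given: they have to be found in the camera images.
- linch_head (a point): Centre of the linch pin's head: steel block 12 mm wide (this frame's x) x 14 mm (y) x 20 mm tall (z, up as it stands). The pin (about 67 g) stands upright in an outer hole of the channel. Grip it across x with the finger ends above this point clear of the ring, which hinges about x 6 mm below this point and when open sticks out to -y. The underside of the 16 mm collar is 12 mm below this point.
- linch_tip (a point): Lower tip of the linch pin's round shank (same axes as linch_head). The shank is 8 mm thick and 33 mm long from the collar to this tip, which is chamfered to 6.8 mm; 45 mm below linch_head.
- ring (a joint): Angle of the pin's ring, rad. 0 = open: ring sticks out to the head's -y, rising 10 degrees. 1.745 = shut: ring hangs parallel to the shank, its far end round the shank's tip. An over-centre spring holds it at either end: its far end must be pushed down with about 4 N at first, ever less further on, 35 mm down and 10 mm in towards the pin, to the middle (0.87 rad); beyond that it snaps shut by itself.
- ring_far (a point): Outermost point of the ring, on the centre line of its wire, 43 mm from the hinge line. The ring is of 4 mm round steel wire, 48 mm across outside and 40 mm inside, so it clears the axle end easily.
- trolley: Galvanised bucket trolley standing fixed on the tray floor: deck 275 x 194 mm, 80 mm up, with a wheel 100 mm across on either side on one round steel axle 20 mm thick. Origin on the tray floor under axle_ref. +y runs inboard along the axle, -y points out of the free axle end, which has no pin yet (the far end has one); z up.
- axle_ref (a point): Point on the axle's centre line, fixed to the trolley frame, 50 mm above the tray floor, axes as trolley. The upright pin hole, 9.2 mm across, right through the axle, has its centre at x = 0 and anywhere from y = -7 to +7 mm here, as axle and wheels float sideways in their bushes (they stay put under 25 N): find it by feel or sight. Pressed down, the axle gives 1 mm for 8 N.
- axle_seat (a point): Point on the frame 10 mm above axle_ref, level with the axle's top, where the pin's collar comes to rest (linch_head is then 12 mm higher). Measured from the hole's centre: axle end 15 mm outboard (-y), washer 30 mm across from 7.5 mm inboard, hub 27 mm across, wheel from 37 to 65 mm inboard. The ring goes over the free end: put the pin in with its -y side facing outboard.
- channel: Offcut of galvanised strut channel, 180 mm long (x) x 41 mm wide x 41 mm high, open side down, fixed on the tray floor. Origin at the centre of its underside. Three 9.8 mm holes in its top along its middle line, at x = -50, 0 and +50 mm; the linch pin stands in one outer hole and the clevis pin in the other. Top sheet 2.5 mm.
- clevis_head (a point): Head of a plain clevis pin without ring, round, 16 mm across and 7 mm high, standing in the other outer hole of the channel. Not to be used.
- bucket: White plastic bucket, 184 mm across, 165 mm high, standing on the trolley's deck; origin at the centre of its underside. Leave alone.
- colander: Stainless colander, 180 mm across, 88 mm high, in the tray; origin at the centre of its underside. Leave alone.
- plunger: Black plunger standing on its cup, 108 mm across, 200 mm high; origin at the centre of its underside. Leave alone.
- tee: Grey PVC tee piece, 74 mm long, 37 mm across, lying in the tray; origin under its centre. Leave alone.
- soapbox: Yellow plastic soap box with a hinged lid, 75 x 110 x 45 mm, standing fixed in the tray; origin at the centre of its underside. Leave alone.

How it is judged:
On the way, in this order (a step that is already met when the one before it is completed fails the run):
1. the linch pin is pushed right through the axle's hole, its collar down on the axle, with its ring still open (z of linch_head in the frame of axle_ref below 0.0245 m and x of linch_head in the frame of axle_ref between -0.005 and 0.005 m and y of linch_head in the frame of axle_ref between -0.011 and 0.011 m and angle between linch_head's own z axis and vertical below 0.12 rad and value of joint ring below 0.5 rad), for 0.1 s.
2. the ring has been flipped over the axle end and is shut (value of joint ring above 1.6 rad), for 0.1 s.
At the end, for the whole second after the job is handed in: The linch pin stands upright (within 7 degrees) in the axle's hole with its collar within 2.5 mm of the axle, its ring is shut (over 1.6 rad) round axle and pin tip, and the robot has let go (z of linch_head in the frame of axle_ref below 0.0245 m and x of linch_head in the frame of axle_ref between -0.005 and 0.005 m and y of linch_head in the frame of axle_ref between -0.011 and 0.011 m and angle between linch_head's own z axis and vertical below 0.12 rad and value of joint ring above 1.6 rad); the robot touches nothing.
It fails at once if the linch pin or its ring is pressed on the trolley, its axle or wheel with more than 25 N (contact force between linch and trolley above 25 N).
It fails at once if the gripper or arm presses on the trolley, its axle or a wheel with more than 20 N (contact force between any of the fingers, the arm and trolley above 20 N).
It fails at once if another thing is moved by more than 20 mm (distance of any of clevis_head, bucket, colander, plunger, tee from where it was at the start of the episode above 0.02 m).
It also fails if it takes over 64 s, if anything falls off the work surface, if the arm or the gripper's body presses on something with over 40 N, if the wrist force passes 120 N, or if a joint passes its speed limit or range.

ROBOT

A 6-joint arm with a two-finger parallel gripper is mounted at the origin on the work surface. World frame = base frame: x ahead of the robot, y to its left, z up, the work surface at z = 0. Lengths are in m, angles in rad, forces in N, time in s.
With the tool pointing down it reaches from about 0.35 to 0.975 m from the base axis. Payload 4.9 kg.
Tool frame: the origin (TCP) lies at the very end of the fingers, on their centre line; the grasp point (between the pads) lies 19 mm behind it; z points along the fingers, y is the direction in which the jaws open and shut (so a half turn about z gives the same grasp; the last joint's range is limited). The gripper opens to 85 mm and grips with 20 to 120 N. Pads are 22 mm wide; open, the fingers measure 114 mm over their backs; the gripper's body (76 mm by 85 mm) begins 54 mm behind the grasp point. The pads swing forward as they close: fully open they stand 13 mm farther back than shut.
Start: joints at [-1.232, 0.053, 1.613, -0, 1.476, -0.119], TCP at [0.276, -0.561, 0.231] pointing down, gripper open.
Joint ranges: [-3.01, 3.01], [-1.01, 2.22], [0.06, 2.58], [-1.02, 4.17], [0.09, 2.62], [-3.14, 3.14]. Speed limits (rad/s): [2.57, 2.57, 3.14, 3.14, 3.14, 3.14].

INTERFACE

Orientations are given as a rotation vector (axis times angle).
In Python, from station import ctrl gives the robot as it stands.
- The arm moves only by the tool step_arm, never from a script. Its argument "moves" is a list of rows, each a list of 5 numbers: the opening, from 0 (shut) to 1 (fully open), then the shift along the world's x, y, z in m, then the turn about the world's z in degrees. A call has 1 to 20 rows; each row shifts and turns the pose as measured when the row begins; what a row does not reach is not made up. A row lasts 1/8 s, in which the tool goes at most 62.5 mm and 10.7 degrees, less where a joint would pass 70% of its speed; a pose out of reach is approached as far as the arm can. A call is refused whole if a number of a shift passes 0.0625 or a number of a turn 10.7, either way. A call with a gripper value outside its range is refused whole. The fingers move at their own pace and stop on an object; "newtons" is the grip in N (left out, the last holds). Time passes only in rows, so rows that do not move let the fingers close. It gives the time, the measured TCP pose, the force and the opening at its end, in the units of the state.
- ctrl.get_obs(): the state, without advancing time (a new reading comes with each control period).
- ctrl.get_image(name): name is "scene" or "top" or "wrist"; returns a dict with "color" (400x640x3 uint8, red, green, blue), "camera_matrix" (3x3 intrinsics, pixels), "R" (3x3) and "t" (3): a world point X has camera coordinates R X + t; the wrist camera has in their place "T_tool_cam" (4x4, takes a point from camera to tool coordinates, whose origin is the TCP and whose axes are the flange's). Camera axes: x right, y down, z forward; pixel columns grow to the right and rows downward; lengths in m; the calibration is good to about 2 mm. The wrist camera is an equidistant fisheye: a pixel r from the principal point sees the ray r / f radians off the axis. A picture is of the moment at which its call begins: read the wrist's pose just before it. There is no depth.
- ctrl.finish_job(): hands the job in, once; it reports no verdict.
Trained networks look in a picture, given as the dict that the camera call returned (one of the last four; its "shot" number tells which), for a name from the list of things; names that differ only in an ending like _2 or _b are one class to them, and where a whole thing is asked for, a point or a joint stands for the part that bears it (a point fixed in the world has none). Each returns a list of dicts, best first, with "p" (0 to 1); they miss things now and then, are a little off and sometimes report something else, mostly with a low value. They report only what shows in the picture. A call takes as long as a camera call.
- ctrl.spot_in(picture, query): "bbox" ([left, top, right, bottom] in pixels, round what is visible of it).
The state is a dict: "t": time; "q": joint angles; "dq": joint speeds; "effort": joint torques, N m; "tool_pos": TCP position; "tool_rot": TCP orientation; "contact_force": force on the tool from outside, world axes, zero at the start; "wrist_torque": the same for the moment, N m; "opening": finger opening in m.
Only numpy, scipy, OpenCV 4.12 (cv2) and the standard library are available. Lean on these libraries where they do the work, as an engineer would, in place of code of your own. Each camera call takes 0.05 s, during which the arm holds its last target.

## Working session

There is one attempt and no reset: what is moved stays moved. The work goes in short steps, Python scripts to look and compute and a tool call to move; the robot and the scene stay as the last step left them, time stands still between calls to the robot, and variables do not carry over. Pictures are saved under pics/ and viewed, and the job is handed in when it is done.

Besides the shell and the picture viewer there is one more tool, called after "Emit:" as name(argument=value, ...) on one line, values as JSON. step_arm: Moves the arm, as the interface text tells. Its arguments: {"type":"object","properties":{"moves":{"type":"array","items":{"type":"array","items":{"type":"number"}}},"newtons":{"type":"number"}},"required":["moves"]}

```bash
mkdir -p pics; ls; cat > h.py <<'E'
import numpy as np,cv2
from station import ctrl
def snap(n,tag):
    o=ctrl.get_obs(); im=ctrl.get_image(n); cv2.imwrite(f'pics/{tag}.png',im['color'][:,:,::-1]); return o,im
E
python3 - <<'E'
from h import *
o=ctrl.get_obs();print(o)
for n in ['scene','top','wrist']:
    o,im=snap(n,n+'0')
    print(n,im['camera_matrix'].tolist(),{k:np.round(im[k],4).tolist() for k in im if k in('R','t','T_tool_cam')})
    for q in ['linch_head','linch_tip','ring','trolley','channel','clevis_head','bucket','colander','plunger','tee','soapbox']:
        r=ctrl.spot_in(im,q)
        print(q,[(np.round(a['bbox']).tolist(),round(a['p'],2)) for a in r[:2]])
print(ctrl.get_obs()['t'])
E
```

```text
pics
{'t': 0.0, 'q': array([-1.23196838e+00,  5.33304027e-02,  1.61427196e+00,  4.18776076e-06,
        1.47597435e+00, -1.18986300e-01]), 'dq': array([-2.18687285e-04, -2.10526035e-04,  8.01961744e-04, -4.98355189e-05,
       -5.37611396e-04,  1.88572212e-03]), 'effort': array([ 8.99752176e-04, -3.93669105e+01, -3.70182252e+01, -2.25195248e-05,
        7.08070263e-03, -2.17411156e-06]), 'tool_pos': array([ 0.27604903, -0.56005775,  0.23009257]), 'tool_rot': array([-3.05772313e+00, -7.12420916e-01,  3.35165769e-04]), 'contact_force': array([0.52182021, 0.35119891, 0.61913604]), 'wrist_torque': array([-0.00402483, -0.00499306,  0.03927063]), 'opening': 0.08525990648920756}
scene [[480.0558915839076, 0.0, 326.8328150584363], [0.0, 480.0558915839076, 202.18092892125776], [0.0, 0.0, 1.0]] {'R': [[0.5844, 0.8114, 0.0085], [0.5171, -0.3643, -0.7745], [-0.6253, 0.457, -0.6325]], 't': [-0.331, -0.2707, 1.5464]}
linch_head [([248.0, 232.0, 261.0, 240.0], 0.68), ([249.0, 234.0, 271.0, 252.0], 0.67)]
linch_tip [([253.0, 232.0, 274.0, 245.0], 0.68)]
ring []
trolley [([341.0, 124.0, 498.0, 229.0]
[... 930 characters left out ...]
21.0, 217.0], 0.81)]
colander [([416.0, 234.0, 496.0, 320.0], 0.72)]
plunger [([321.0, 117.0, 364.0, 165.0], 0.8), ([375.0, 199.0, 390.0, 219.0], 0.28)]
tee [([372.0, 151.0, 404.0, 182.0], 0.73)]
soapbox [([420.0, 162.0, 473.0, 198.0], 0.91), ([385.0, 214.0, 392.0, 217.0], 0.37)]
wrist [[309.70691628693146, 0.0, 327.3387612237377], [0.0, 309.70691628693146, 201.71032098733517], [0.0, 0.0, 1.0]] {'T_tool_cam': [[0.0007, -0.9486, -0.3166, 0.0822], [1.0, 0.0012, -0.0012, -0.001], [0.0015, -0.3166, 0.9486, -0.1425], [0.0, 0.0, 0.0, 1.0]]}
linch_head []
linch_tip []
ring []
trolley []
channel []
clevis_head []
bucket []
colander [([159.0, 0.0, 302.0, 52.0], 0.88)]
plunger []
tee []
soapbox []
1.8
```

View images.

View pics/scene0.png

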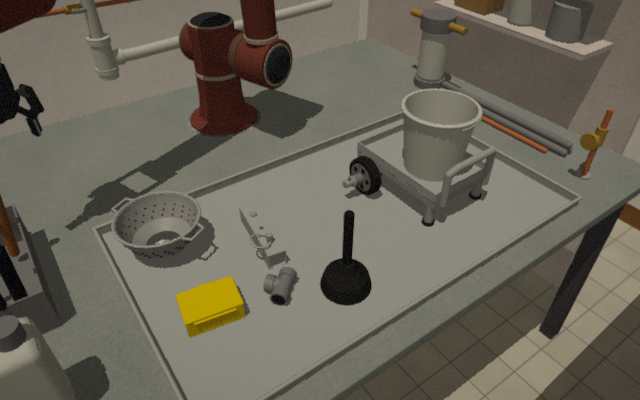

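View pics/top0.png

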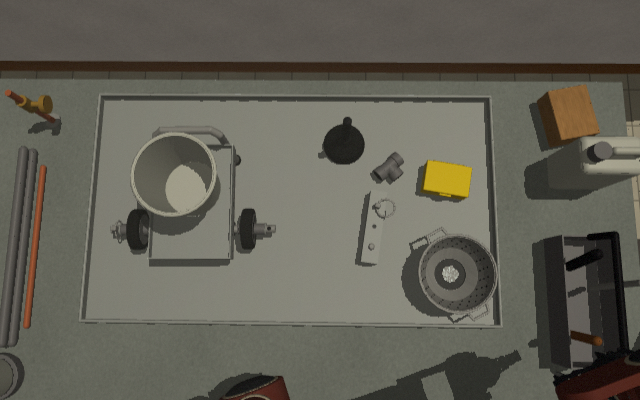

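```bash
python3 - <<'E'
import cv2
a=cv2.imread('pics/top0.png')
cv2.imwrite('pics/topc.png',cv2.resize(a[180:280,340:440],None,fx=6,fy=6,interpolation=2))
cv2.imwrite('pics/topt.png',cv2.resize(a[120:265,100:290],None,fx=4,fy=4,interpolation=2))
a=cv2.imread('pics/scene0.png')
cv2.imwrite('pics/scc.png',cv2.resize(a[195:275,230:310],None,fx=7,fy=7,interpolation=2))
cv2.imwrite('pics/sct.png',cv2.resize(a[120:240,330:510],None,fx=4,fy=4,interpolation=2))
E
```

```text
(no output)
```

View pics/topc.png

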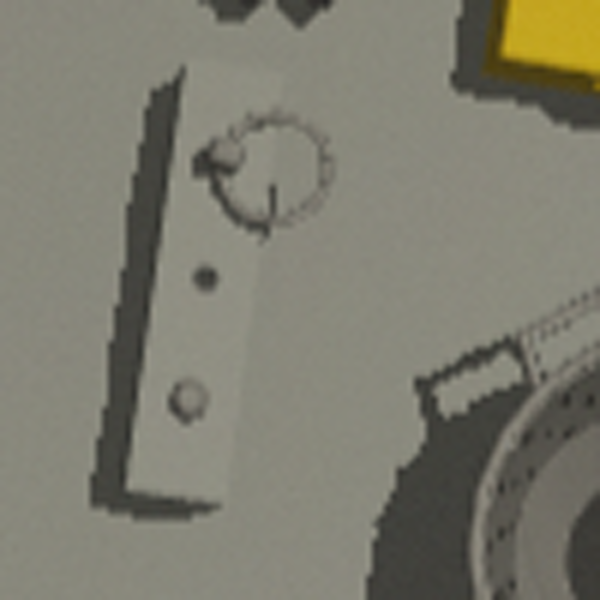

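View pics/topt.png

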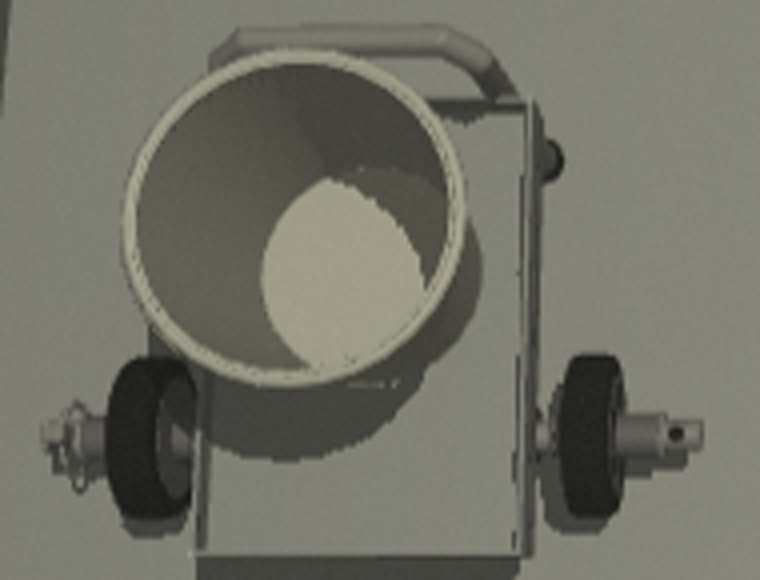

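View pics/scc.png

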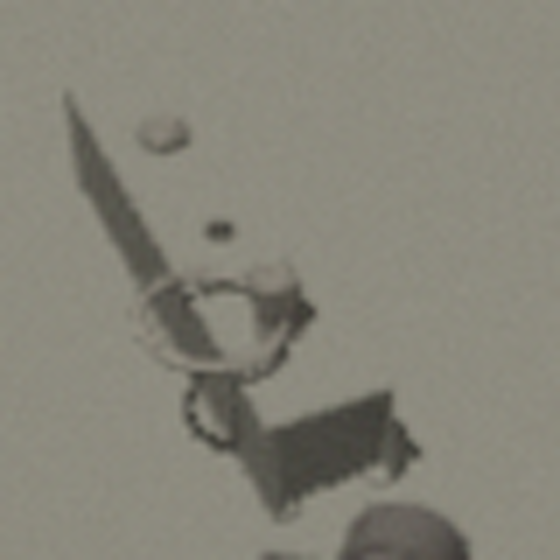

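View pics/sct.png

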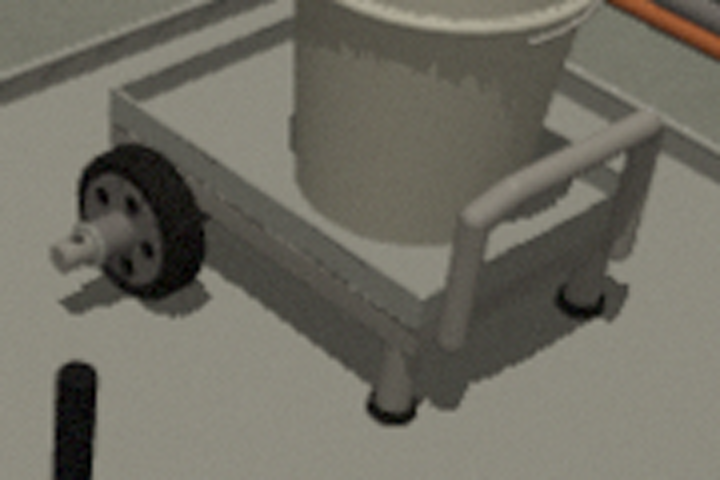

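```bash
cat >> h.py <<'E'
CAM={'top':(np.array([[510.545,0,313.529],[0,510.545,199.172],[0,0,1]]),np.array([[0.0127,-0.9998,-0.0162],[-0.9854,-0.0098,-0.1698],[0.1696,0.0181,-0.9853]]),np.array([-0.0456,0.6346,1.2028])),
'scene':(np.array([[480.056,0,326.833],[0,480.056,202.181],[0,0,1]]),np.array([[0.5844,0.8114,0.0085],[0.5171,-0.3643,-0.7745],[-0.6253,0.457,-0.6325]]),np.array([-0.331,-0.2707,1.5464]))}
def tri(a,b):
    P=[CAM[n][0]@np.c_[CAM[n][1],CAM[n][2]] for n in('top','scene')]
    X=cv2.triangulatePoints(P[0],P[1],np.array(a,float).reshape(2,1),np.array(b,float).reshape(2,1)).ravel(); return X[:3]/X[3]
def ray(n,uv):
    K,R,t=CAM[n]; return -R.T@t, R.T@np.linalg.inv(K)@np.array([*uv,1.])
def atz(n,uv,z):
    c,d=ray(n,uv); return c+d*(z-c[2])/d[2]
def proj(n,X):
    K,R,t=CAM[n]; p=K@(R@np.asarray(X)+t); return p[:2]/p[2]
E
python3 - <<'E'
from h import *
np.set_printoptions(precision=4,suppress=True)
for nm,a,b in [('midhole',(374.3,226.3),(261.4,228)),('clevis',(371.2,246.7),(253.3,213.7)),('head',(378,205.5),(268.6,234.)),('axlehole',(269,228.5),(349,180.3)),('ringfar~',(393,208),(251,244))]:
    X=tri(a,b); print(nm,X,proj('top',X),proj('scene',X))
for z in(.05,.06,.07): print(z,atz('top',(269,228.5),z),atz('top',(374.3,226.3),z-.01),atz('top',(371.2,246.7),z),atz('top',(378,205.5),z))
print(atz('top',(275.8,228.5),.06),atz('top',(252,228.5),.06))
E
```

```text
midhole [ 0.5713 -0.1868  0.045 ] [373.7478 226.0111] [260.6307 228.044 ]
clevis [ 0.5209 -0.1788  0.0479] [370.7314 246.4608] [252.6758 213.732 ]
head [ 0.6193 -0.1942  0.0672] [377.5678 205.2694] [267.9745 234.0399]
axlehole [0.561  0.0694 0.0621] [268.6441 228.2559] [348.5269 180.366 ]
ringfar~ [ 0.6146 -0.2333  0.0559] [393.1509 208.0755] [251.2187 243.9888]
0.05 [0.5618 0.0698 0.05  ] [ 0.5712 -0.1886  0.04  ] [ 0.5201 -0.1797  0.05  ] [ 0.6215 -0.1971  0.05  ]
0.06 [0.5607 0.0687 0.06  ] [ 0.57   -0.1876  0.05  ] [ 0.5193 -0.1788  0.06  ] [ 0.6199 -0.196   0.06  ]
0.07 [0.5595 0.0677 0.07  ] [ 0.5688 -0.1866  0.06  ] [ 0.5186 -0.1778  0.07  ] [ 0.6183 -0.1949  0.07  ]
[0.5608 0.0522 0.06  ] [0.5602 0.1101 0.06  ]
```

```bash
python3 - <<'E'
from h import *
np.set_printoptions(precision=4,suppress=True)
f=.004
for uv in [(217,176),(175,133),(175,217),(127,176)]: print('rim',atz('top',uv,f+.245))
print('plunger',tri((347.5,119),(348.5,211)))
for uv in [(322,145),(364,145),(343,165)]: print('cup',atz('top',uv,.03))
# deck corners right side top (532,95)/4,(530,556)/4 in crop
for c in [(532,97),(530,556),(200,556)]: print('deck',atz('top',(100+c[0]/4,120+c[1]/4),f+.08))
for c in [(665,418),(665,450),(700,418),(700,452),(620,415),(620,452),(668,413),(668,455)]: print('axle edge',c,atz('top',(100+c[0]/4,120+c[1]/4),f+.05))
for c in [(50,433)]: print('axle L',c,atz('top',(100+c[0]/4,120+c[1]/4),f+.05))
E
```

```text
rim [0.6488 0.161  0.249 ]
rim [0.7416 0.255  0.249 ]
rim [0.5612 0.2444 0.249 ]
rim [0.647  0.3509 0.249 ]
plunger [ 0.7886 -0.114   0.21  ]
cup [ 0.7798 -0.0578  0.03  ]
cup [ 0.7807 -0.165   0.03  ]
cup [ 0.7278 -0.1116  0.03  ]
deck [0.7646 0.1604 0.084 ]
deck [0.4847 0.1505 0.084 ]
deck [0.4824 0.3462 0.084 ]
axle edge (665, 418) [0.5711 0.0764 0.054 ]
axle edge (665, 450) [0.5515 0.0758 0.054 ]
axle edge (700, 418) [0.5713 0.055  0.054 ]
axle edge (700, 452) [0.5505 0.0544 0.054 ]
axle edge (620, 415) [0.5726 0.104  0.054 ]
axle edge (620, 452) [0.5499 0.1032 0.054 ]
axle edge (668, 413) [0.5742 0.0746 0.054 ]
axle edge (668, 455) [0.5484 0.0739 0.054 ]
axle L (50, 433) [0.5578 0.4539 0.054 ]
```

Emit:
step_arm(moves=[[0.6,0.049,0.052,0,8],[0.6,0.049,0.052,0,8],[0.6,0.049,0.052,0,8],[0.6,0.049,0.052,0,8],[0.6,0.049,0.052,-0.01,8],[0.6,0.049,0.052,-0.02,8],[0.6,0.049,0.052,-0.03,8],[0.6,0,0,0,0]], newtons=30)

```text
t: 2.8
tool_pos: [0.5743, -0.2422, 0.1826]
tool_rot: [2.332, 2.097, 0.005]
contact_force: [0.6, -0.3, -0.5]
opening: 0.0514
```

```bash
cat >> h.py <<'E'
from scipy.spatial.transform import Rotation as Ro
KW=(309.707,327.339,201.710)
TTC=np.array([[0.0007,-0.9486,-0.3166,0.0822],[1.0,0.0012,-0.0012,-0.001],[0.0015,-0.3166,0.9486,-0.1425],[0,0,0,1]])
def wcam(o):
    T=np.eye(4);T[:3,:3]=Ro.from_rotvec(o['tool_rot']).as_matrix();T[:3,3]=o['tool_pos'];return T@TTC
def watz(o,uv,z):
    T=wcam(o);f,cx,cy=KW;d=np.array([uv[0]-cx,uv[1]-cy]);r=np.hypot(*d);th=r/f
    v=np.r_[d/max(r,1e-9)*np.sin(th),np.cos(th)];w=T[:3,:3]@v;c=T[:3,3];return c+w*(z-c[2])/w[2]
def wproj(o,X):
    T=wcam(o);p=T[:3,:3].T@(np.asarray(X)-T[:3,3]);f,cx,cy=KW;rr=np.hypot(p[0],p[1]);th=np.arctan2(rr,p[2]);return np.array([cx,cy])+f*th*p[:2]/max(rr,1e-9)
def yaw(o):
    m=Ro.from_rotvec(o['tool_rot']).as_matrix();return np.degrees(np.arctan2(m[1,0],m[0,0]))
np.set_printoptions(precision=4,suppress=True)
E
python3 - <<'E'
from h import *
o,im=snap('wrist','w1');print(o['t'],o['tool_pos'],yaw(o),o['q'],o['contact_force'],wproj(o,o['tool_pos']),wproj(o,[.6195,-.1945,.067]))
a=cv2.imread('pics/w1.png');cv2.imwrite('pics/w1b.png',cv2.resize(a[80:380,200:460],None,fx=2,fy=2,interpolation=2))
E
```

```text
2.8 [ 0.5743 -0.2422  0.1826] 83.91209260430091 [-0.5189  0.0783  1.6684  0.0012  1.3888 -0.4129] [ 0.6059 -0.2549 -0.545 ] [329.5303 263.9899] [375.6071 138.1138]
```

View pics/w1.png

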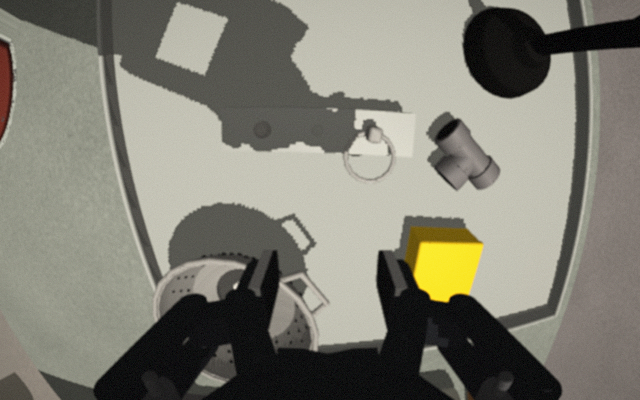

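View pics/w1b.png

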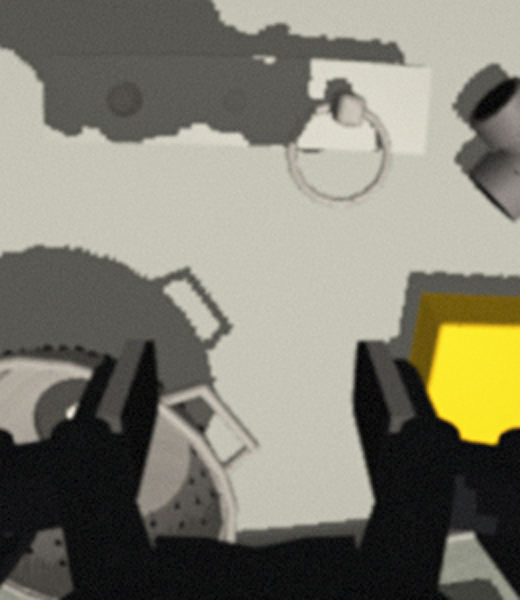

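```bash
python3 - <<'E'
from h import *
o=dict(tool_pos=np.array([0.5743,-0.2422,0.1826]),tool_rot=np.array([2.332,2.097,0.005]))
h=watz(o,(374.5,131.5),.067);print(h)
for u in [(369,181.5),(369,180)]: 
    r=watz(o,u,.0585);print(r,r-h,np.degrees(np.arctan2((r-h)[1],(r-h)[0]))+90)
# channel edges
p=[watz(o,(200+x/2,80+y/2),.045) for x,y in[(312,58),(430,68),(427,153),(150,143)]];print(p)
print(np.degrees(np.arctan2(*(p[2]-p[3])[1::-1])))
E
```

```text
[ 0.619  -0.1888  0.067 ]
[ 0.6121 -0.234   0.0585] [-0.0069 -0.0452 -0.0085] -8.68296240623215
[ 0.6122 -0.2327  0.0585] [-0.0068 -0.0438 -0.0085] -8.832417428146115
[array([ 0.6072, -0.1694,  0.045 ]), array([ 0.6614, -0.1777,  0.045 ]), array([ 0.6578, -0.2176,  0.045 ]), array([ 0.5298, -0.2   ,  0.045 ])]
-7.845772887070031
```

Emit:
step_arm(moves=[[0.5,0.0445,0.05,-0.03,-2.4],[0.5,0,0,-0.03,0],[0.5,0,0,0,0]])

```text
t: 3.22
tool_pos: [0.6122, -0.2061, 0.1323]
tool_rot: [2.379, 2.03, 0.006]
contact_force: [-0.3, -0.1, 0.6]
opening: 0.0427
```

```bash
python3 - <<'E'
from h import *
o,im=snap('wrist','w2');print(o['t'],o['tool_pos'],yaw(o),o['contact_force'],wproj(o,o['tool_pos']),wproj(o,[.619,-.192,.067]))
a=cv2.imread('pics/w2.png');cv2.imwrite('pics/w2b.png',cv2.resize(a[150:310,220:440],None,fx=3.5,fy=3.5,interpolation=2))
E
```

```text
3.225 [ 0.6122 -0.2061  0.1323] 80.94594556459539 [-0.3    -0.0922  0.6228] [329.5303 263.9899] [334.2672 198.2951]
```

View pics/w2b.png

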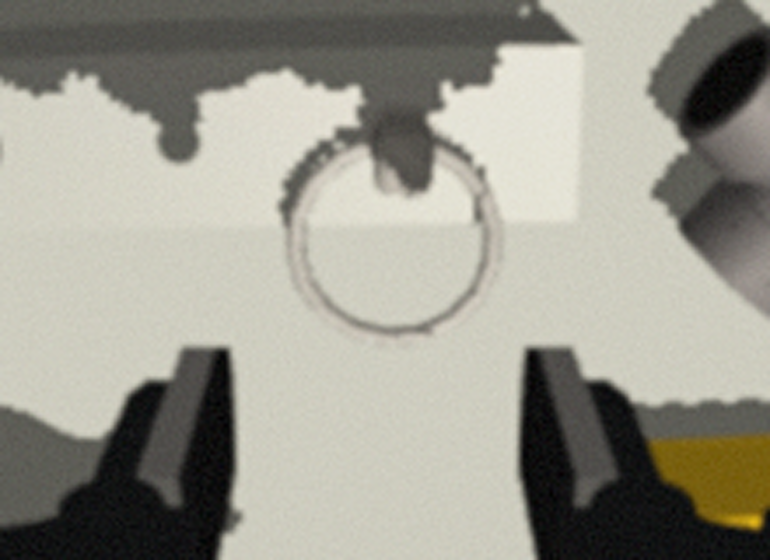

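```bash
python3 - <<'E'
import cv2,numpy as np
a=cv2.imread('pics/w2.png')[175:250,295:370].astype(float)
a=np.clip((a/255)**.6*255*1.0,0,255).astype('uint8')
cv2.imwrite('pics/w2c.png',cv2.resize(a,None,fx=8,fy=8,interpolation=2))
E
```

```text
(no output)
```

View pics/w2c.png

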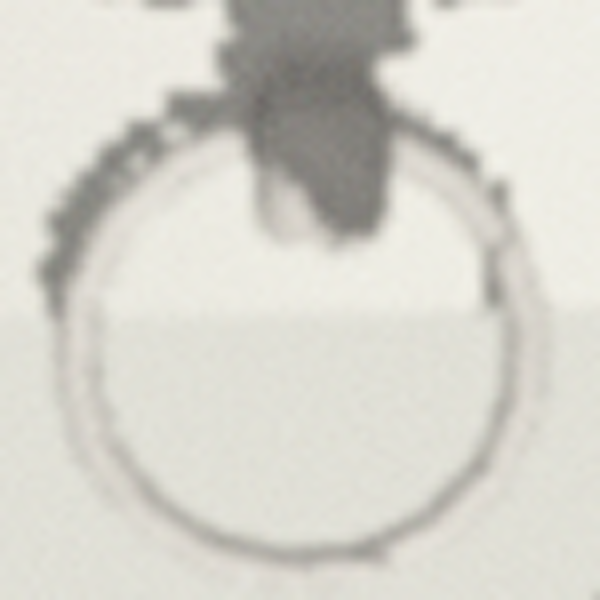

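```bash
python3 - <<'E'
from h import *
o=dict(tool_pos=np.array([0.6122,-0.2061,0.1323]),tool_rot=np.array([2.379,2.03,0.006]))
h=watz(o,(335.1,197.2),.067);r=watz(o,(333,244),.0585);print(h,r,r-h,np.degrees(np.arctan2((r-h)[1],(r-h)[0]))+90)
print(h-o['tool_pos'])
E
```

```text
[ 0.6197 -0.1913  0.067 ] [ 0.6123 -0.2316  0.0585] [-0.0074 -0.0403 -0.0085] -10.352900683706139
[ 0.0075  0.0148 -0.0653]
```

Emit:
step_arm(moves=[[0.45,0.0075,0.0145,0,0],[0.45,0,0,-0.03,0],[0.45,0,0,0,0],[0.45,0,0,0,0]])

```text
t: 3.78
tool_pos: [0.6254, -0.1943, 0.1135]
tool_rot: [2.372, 2.015, 0.02]
contact_force: [0.4, -1.0, 1.1]
opening: 0.0383
```

```bash
python3 - <<'E'
from h import *
o,im=snap('wrist','w3');print(o['t'],o['tool_pos'],yaw(o),o['contact_force'],wproj(o,[.6195,-.192,.067]))
a=cv2.imread('pics/w3.png');cv2.imwrite('pics/w3b.png',cv2.resize(a[180:310,230:420],None,fx=4,fy=4,interpolation=2))
E
```

```text
3.775 [ 0.6254 -0.1943  0.1135] 80.68993906046184 [ 0.3796 -1.0179  1.074 ] [317.762  226.7147]
```

View pics/w3b.png

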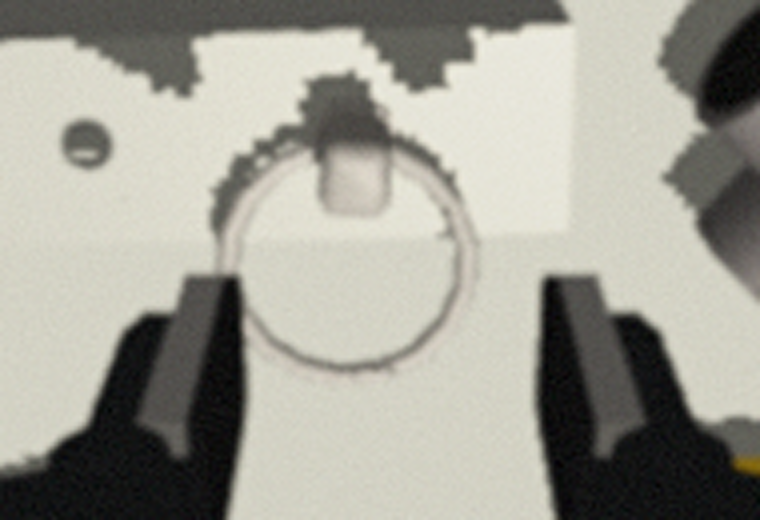

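Emit:
step_arm(moves=[[0.45,-0.0055,0.003,-0.02,0],[0.45,0,0,0,0],[0.45,0,0,0,0]])

```text
t: 4.2
tool_pos: [0.6197, -0.1912, 0.0935]
tool_rot: [2.371, 2.014, 0.021]
contact_force: [0.7, 0.8, 0.3]
opening: 0.0384
```

```bash
python3 - <<'E'
from h import *
o,im=snap('wrist','w4');print(o['t'],o['tool_pos'],yaw(o),Ro.from_rotvec(o['tool_rot']).as_matrix()[:,2],wproj(o,[.6198,-.191,.067]))
a=cv2.imread('pics/w4.png');cv2.imwrite('pics/w4b.png',cv2.resize(a[180:310,230:420],None,fx=4,fy=4,interpolation=2))
E
```

```text
4.2 [ 0.6197 -0.1912  0.0935] 80.66904547153479 [ 0.0299 -0.0148 -0.9994] [327.9387 241.4264]
```

View pics/w4b.png

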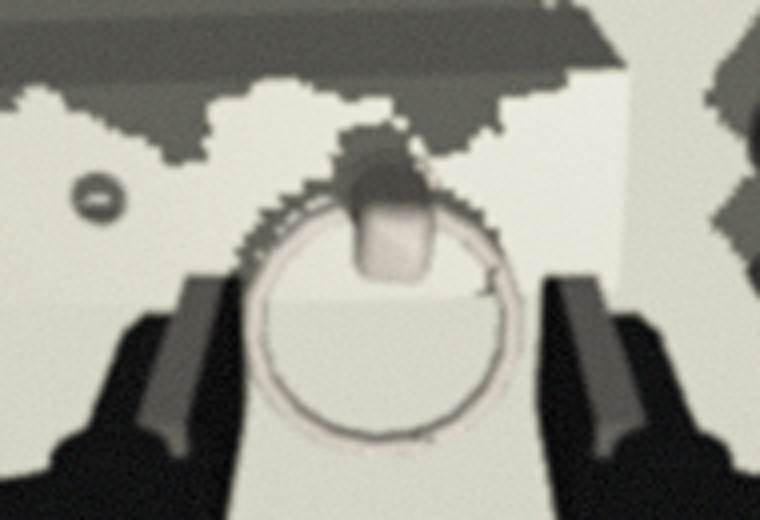

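Emit:
step_arm(moves=[[0.45,-0.057,0.017,0.02,0],[0.45,0,0,0,0],[0.45,0,0,0,0]])

```text
t: 4.62
tool_pos: [0.5599, -0.1732, 0.1092]
tool_rot: [2.377, 2.018, 0.015]
contact_force: [-0.8, 0.3, -0.5]
opening: 0.0381
```

```bash
cat >> h.py <<'E'
def st():
    o=ctrl.get_obs();print(round(o['t'],2),o['tool_pos'],'yaw',round(yaw(o),2),'tz',Ro.from_rotvec(o['tool_rot']).as_matrix()[:,2],'F',o['contact_force'],'M',o['wrist_torque'],'op',round(o['opening'],4));return o
E
python3 -c "
from h import *
st()"
```

```text
4.62 [ 0.5599 -0.1732  0.1092] yaw 80.67 tz [ 0.0225 -0.0115 -0.9997] F [-0.8471  0.3116 -0.4552] M [-0.0039  0.0113  0.0384] op 0.0381
```

Emit:
step_arm(moves=[[0.45,0.012,-0.0035,0,0],[0.45,0.012,-0.0035,0,0],[0.45,0.012,-0.0035,0,0],[0.45,0.012,-0.0035,0,0],[0.45,0.012,-0.0035,0,0],[0.45,0,0,0,0],[0.45,0,0,0,0]])

```text
t: 5.5
tool_pos: [0.6281, -0.1935, 0.1097]
tool_rot: [2.375, 2.017, 0.017]
contact_force: [-0.7, 0.0, 0.5]
opening: 0.0381
```

```bash
python3 -c "
from h import *
st()"
```

```text
5.5 [ 0.6281 -0.1935  0.1097] yaw 80.67 tz [ 0.0251 -0.0126 -0.9996] F [-0.6544  0.0055  0.4756] M [0.0248 0.0102 0.0516] op 0.0381
```

Emit:
step_arm(moves=[[0.45,-0.0083,0.002,-0.02,0],[0.45,0,0,0,0],[0.45,0,0,-0.012,0],[0.45,0,0,-0.01,0],[0.45,0,0,0,0],[0.45,0,0,0,0]])

```text
t: 6.25
tool_pos: [0.6173, -0.1906, 0.0635]
tool_rot: [2.377, 2.018, 0.015]
contact_force: [-0.7, 0.3, 0.3]
opening: 0.0385
```

```bash
python3 - <<'E'
from h import *
st()
o,im=snap('wrist','w5');o,im2=snap('scene','s5')
a=cv2.imread('pics/w5.png');cv2.imwrite('pics/w5b.png',cv2.resize(a[180:310,230:420],None,fx=4,fy=4,interpolation=2))
a=cv2.imread('pics/s5.png');cv2.imwrite('pics/s5b.png',cv2.resize(a[180:280,210:310],None,fx=6,fy=6,interpolation=2))
E
```

```text
6.25 [ 0.6173 -0.1906  0.0635] yaw 80.66 tz [ 0.0226 -0.0115 -0.9997] F [-0.7042  0.2633  0.29  ] M [ 0.0317 -0.0281  0.0311] op 0.0385
```

View pics/w5b.png

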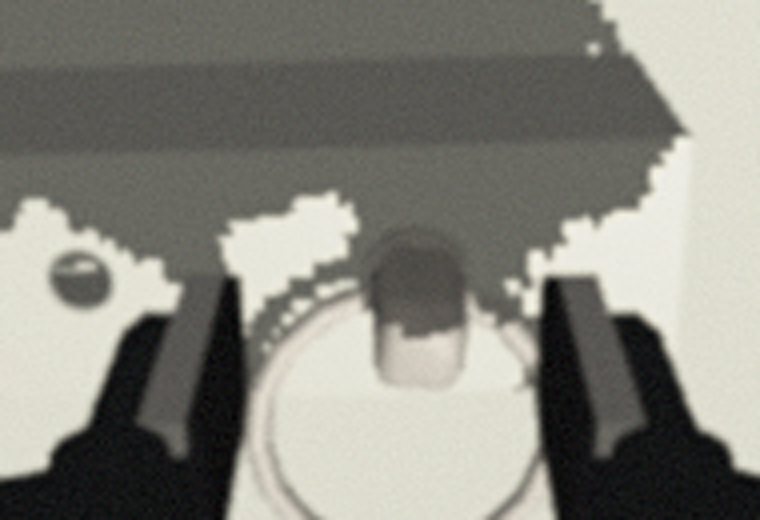

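View pics/s5b.png

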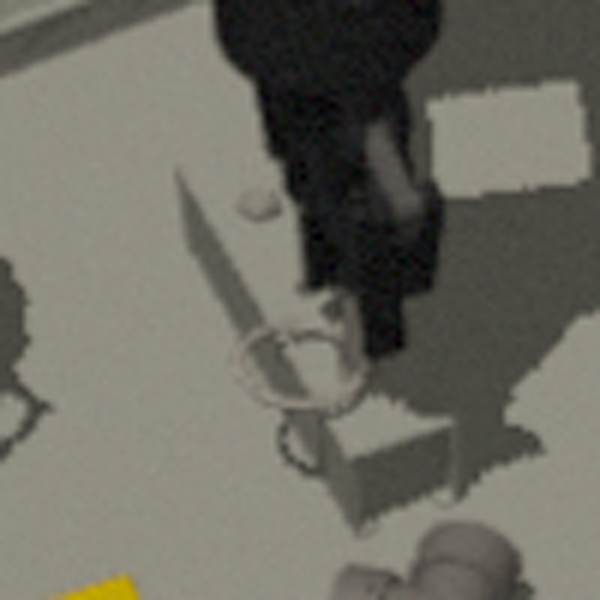

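Emit:
step_arm(moves=[[0.45,0.002,0,-0.0035,0],[0.45,0,0,0,0],[0.2,0,0,0,0],[0.1,0,0,0,0],[0.1,0,0,0,0],[0.0,0,0,0,0],[0.0,0,0,0,0],[0.0,0,0,0,0]], newtons=40)

```text
t: 7.35
tool_pos: [0.6202, -0.1909, 0.061]
tool_rot: [2.375, 2.017, 0.017]
contact_force: [-0.5, -0.1, -0.4]
opening: 0.0102
```

```bash
python3 - <<'E'
from h import *
st()
o,im=snap('wrist','w6')
a=cv2.imread('pics/w6.png');cv2.imwrite('pics/w6b.png',cv2.resize(a[180:310,230:420],None,fx=4,fy=4,interpolation=2))
E
```

```text
7.35 [ 0.6202 -0.1909  0.061 ] yaw 80.66 tz [ 0.0246 -0.0123 -0.9996] F [-0.4849 -0.1423 -0.4417] M [0.0585 0.0587 0.0219] op 0.0102
```

View pics/w6b.png

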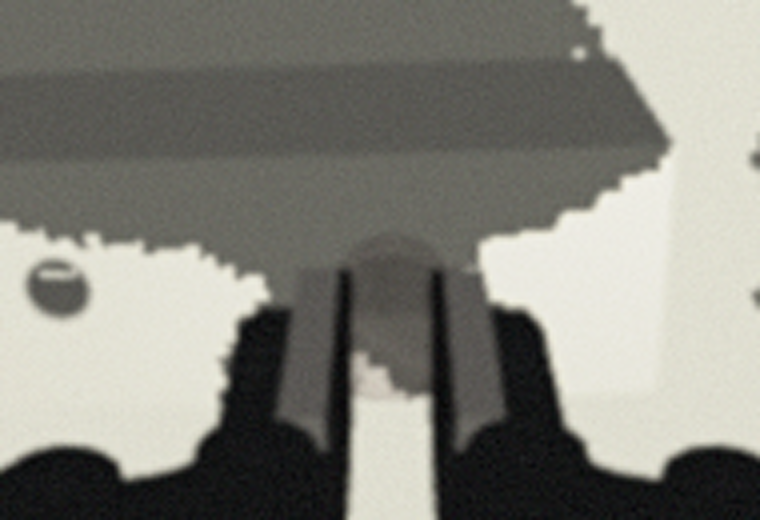

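Emit:
step_arm(moves=[[0,0,0,0.006,0],[0,0,0,0.01,0],[0,0,0,0.015,0],[0,0,0,0.02,0],[0,0,0,0.015,0],[0,0,0,0.01,0],[0,0,0,0,0]], newtons=60)

```text
t: 8.28
tool_pos: [0.621, -0.1913, 0.1449]
tool_rot: [2.373, 2.015, 0.019]
contact_force: [1.2, 0.3, -0.8]
opening: 0.0089
```

```bash
python3 - <<'E'
from h import *
st()
o,im=snap('scene','s7');o,im=snap('wrist','w7')
a=cv2.imread('pics/w7.png');cv2.imwrite('pics/w7b.png',cv2.resize(a[180:310,230:420],None,fx=4,fy=4,interpolation=2))
a=cv2.imread('pics/s7.png');cv2.imwrite('pics/s7b.png',cv2.resize(a[160:270,210:310],None,fx=5,fy=5,interpolation=2))
E
```

```text
8.28 [ 0.621  -0.1913  0.1449] yaw 80.67 tz [ 0.028  -0.0139 -0.9995] F [ 1.1792  0.2507 -0.8001] M [-0.019  -0.0097 -0.0228] op 0.0089
```

View pics/w7b.png

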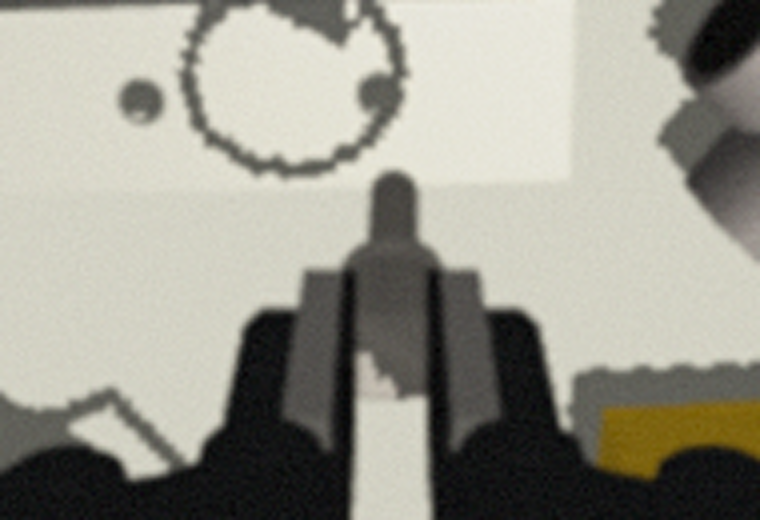

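View pics/s7b.png

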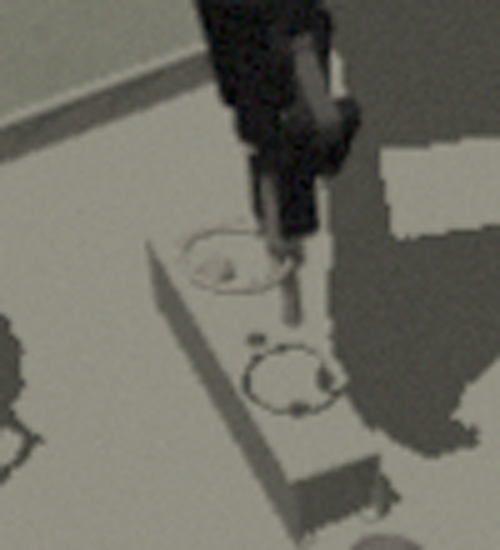

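Emit:
step_arm(moves=[[0,-0.01,0.04,0,2],[0,-0.01,0.043,0,2],[0,-0.01,0.043,0,2],[0,-0.01,0.043,0,2],[0,-0.01,0.043,0,2],[0,-0.01,0.02,0,0],[0,0,0,0,0],[0,0,0,0,0]])

```text
t: 9.38
tool_pos: [0.5535, 0.0463, 0.1351]
tool_rot: [2.195, 2.225, 0.008]
contact_force: [0.2, 0.0, -0.0]
opening: 0.0093
```

```bash
python3 - <<'E'
from h import *
st()
o,im=snap('wrist','w8')
a=cv2.imread('pics/w8.png');cv2.imwrite('pics/w8b.png',cv2.resize(a[160:310,230:420],None,fx=4,fy=4,interpolation=2))
print(wproj(o,[.561,.069,.064]))
E
```

```text
9.38 [0.5535 0.0463 0.1351] yaw 90.79 tz [ 0.0152 -0.0075 -0.9999] F [ 0.2352  0.0402 -0.0228] M [-0.0095  0.0087  0.0014] op 0.0093
[338.6151 185.5859]
```

View pics/w8b.png

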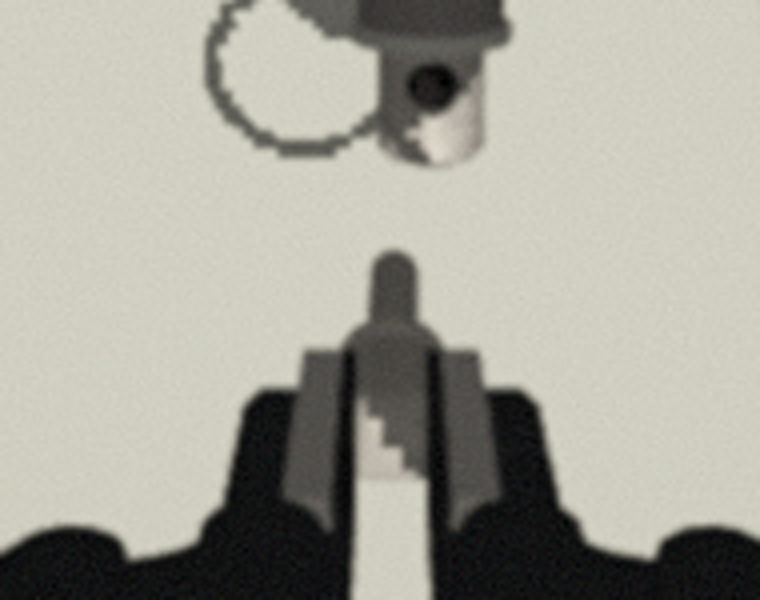

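```bash
python3 - <<'E'
from h import *
o=dict(tool_pos=np.array([0.5535,0.0463,0.1351]),tool_rot=np.array([2.195,2.225,0.008]))
R=Ro.from_rotvec(o['tool_rot']).as_matrix()
for L in(.045,.047,.049): print(L,wproj(o,o['tool_pos']+R[:,2]*L))
tipz=o['tool_pos'][2]-.0485
t=watz(o,(328.5,227.2),tipz);h=watz(o,(338.2,181.75),.064);print(t,h,h-t)
print(R[:,0],R[:,1])
for c in[(378,100),(484,100)]: print(watz(o,(230+c[0]/4,160+c[1]/4),.054))
E
```

```text
0.045 [329.1927 229.906 ]
0.047 [329.1805 228.702 ]
0.049 [329.1686 227.5192]
[0.5538 0.0464 0.0866] [0.5607 0.0718 0.064 ] [ 0.0069  0.0254 -0.0226]
[-0.0135  0.9999 -0.0079] [0.9998 0.0136 0.0149]
[0.551  0.0664 0.054 ]
[0.5709 0.0667 0.054 ]
```

Emit:
step_arm(moves=[[0,0.0035,0.0125,0,0],[0,0.0035,0.0125,0,0],[0,0,0,0,0],[0,0,0,-0.006,0],[0,0,0,-0.006,0],[0,0,0,0,0],[0,0,0,0,0]])

```text
t: 10.3
tool_pos: [0.5616, 0.0708, 0.1217]
tool_rot: [2.199, 2.221, 0.007]
contact_force: [-0.1, 0.7, -1.6]
opening: 0.0092
```

```bash
python3 - <<'E'
from h import *
st()
o,im=snap('wrist','w9')
a=cv2.imread('pics/w9.png');cv2.imwrite('pics/w9b.png',cv2.resize(a[160:310,230:420],None,fx=4,fy=4,interpolation=2))
o,im=snap('scene','s9');a=cv2.imread('pics/s9.png');cv2.imwrite('pics/s9b.png',cv2.resize(a[100:220,300:420],None,fx=5,fy=5,interpolation=2))
o,im=snap('top','t9');a=cv2.imread('pics/t9.png');cv2.imwrite('pics/t9b.png',cv2.resize(a[180:270,230:330],None,fx=5,fy=5,interpolation=2))
E
```

```text
10.3 [0.5616 0.0708 0.1217] yaw 90.58 tz [ 0.0145 -0.0079 -0.9999] F [-0.106   0.652  -1.6047] M [0.0523 0.0094 0.0395] op 0.0092
```

View pics/w9b.png

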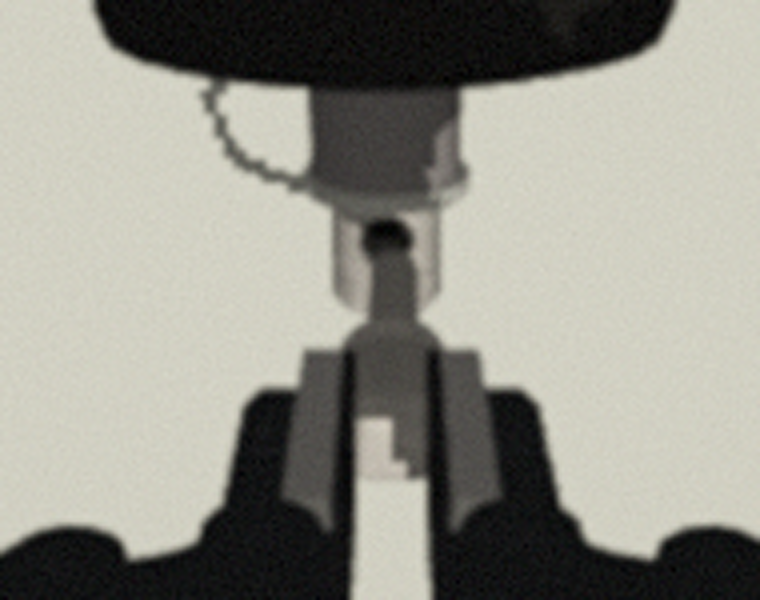

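View pics/s9b.png

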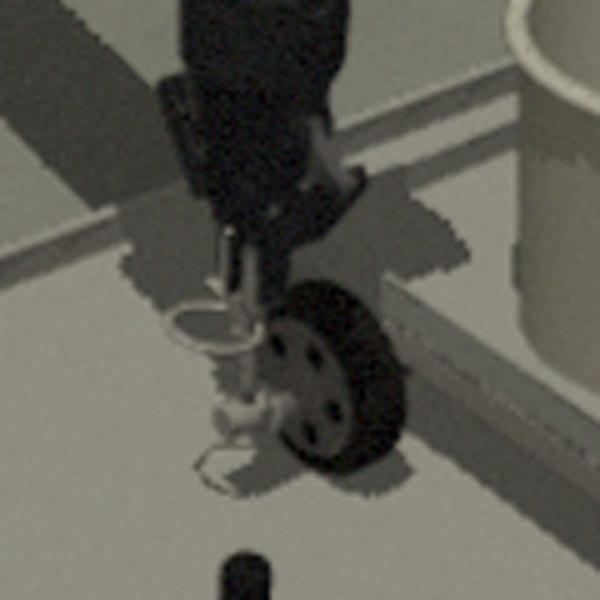

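```bash
python3 - <<'E'
from h import *
o=dict(tool_pos=np.array([0.5616,0.0708,0.1217]),tool_rot=np.array([2.199,2.221,0.007]))
t=watz(o,(328.5,227.2),.0732);
for z in(.062,.064,.066):
  h=watz(o,(326.5,220.),z);print(t,h,h-t)
E
```

```text
[0.5619 0.0708 0.0732] [0.5606 0.0715 0.062 ] [-0.0012  0.0006 -0.0112]
[0.5619 0.0708 0.0732] [0.5606 0.0723 0.064 ] [-0.0013  0.0014 -0.0092]
[0.5619 0.0708 0.0732] [0.5606 0.0731 0.066 ] [-0.0013  0.0023 -0.0072]
```

View pics/t9b.png

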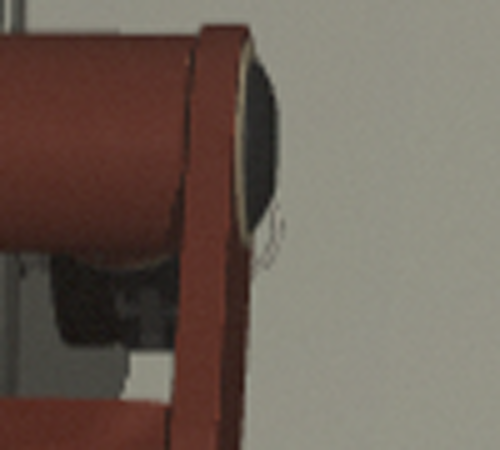

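Emit:
step_arm(moves=[[0,-0.0012,0.0012,0,0],[0,0,0,0,0],[0,0,0,-0.005,0],[0,0,0,0,0],[0,0,0,0,0]])

```text
t: 11.08
tool_pos: [0.5606, 0.0721, 0.117]
tool_rot: [2.198, 2.221, 0.008]
contact_force: [0.3, -0.1, -0.7]
opening: 0.0089
```

```bash
python3 - <<'E'
from h import *
st()
o,im=snap('wrist','w10')
a=cv2.imread('pics/w10.png');cv2.imwrite('pics/w10b.png',cv2.resize(a[190:260,290:370],None,fx=9,fy=9,interpolation=2))
E
```

```text
11.07 [0.5606 0.0721 0.117 ] yaw 90.58 tz [ 0.0155 -0.0079 -0.9998] F [ 0.287  -0.115  -0.7272] M [ 0.0061 -0.0413  0.0081] op 0.0089
```

View pics/w10b.png

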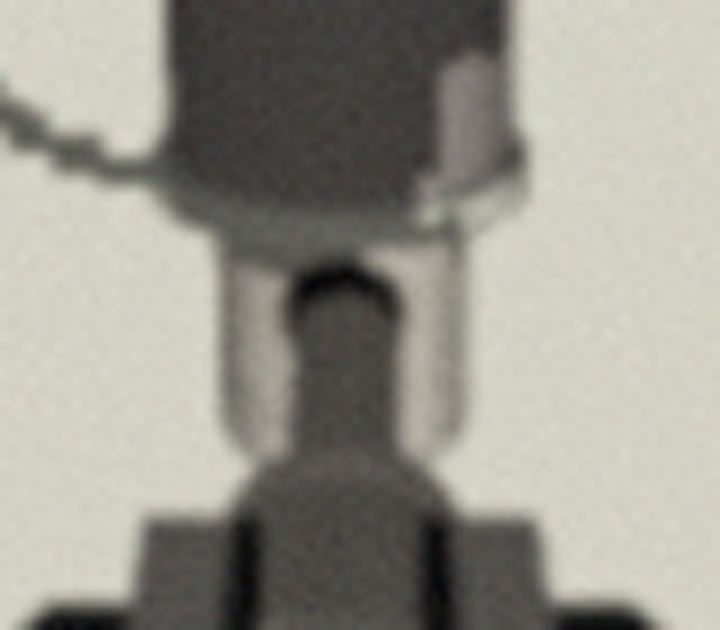

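Emit:
step_arm(moves=[[0,0,0,-0.003,0],[0,0,0,-0.002,0],[0,0,0,0,0]])

```text
t: 11.5
tool_pos: [0.5605, 0.0721, 0.1114]
tool_rot: [2.199, 2.221, 0.008]
contact_force: [0.1, 0.2, -0.5]
opening: 0.0094
```

```bash
python3 - <<'E'
from h import *
st()
o,im=snap('wrist','w11')
a=cv2.imread('pics/w11.png');cv2.imwrite('pics/w11b.png',cv2.resize(a[190:260,290:370],None,fx=9,fy=9,interpolation=2))
E
```

```text
11.5 [0.5605 0.0721 0.1114] yaw 90.58 tz [ 0.0151 -0.0078 -0.9999] F [ 0.0532  0.2138 -0.5394] M [-0.0279  0.0319  0.0352] op 0.0094
```

View pics/w11b.png

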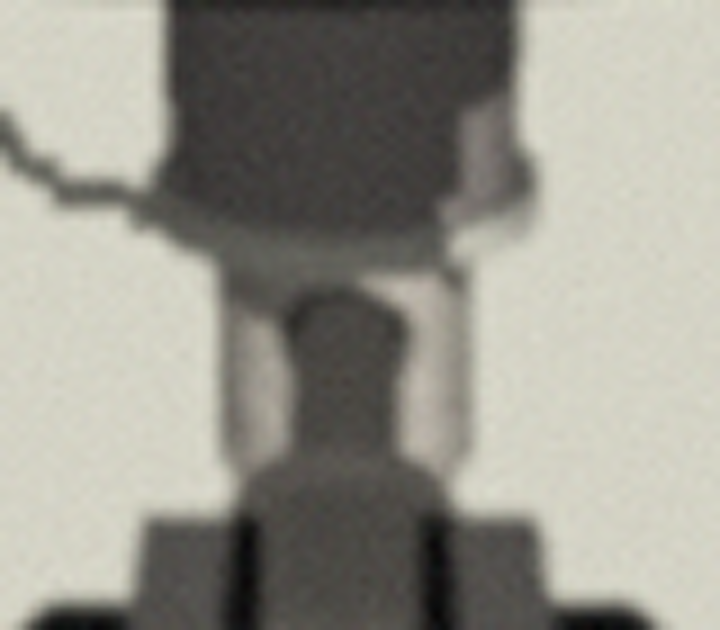

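Emit:
step_arm(moves=[[0,0,0,-0.002,0],[0,0,0,0,0]])

```text
t: 11.8
tool_pos: [0.5606, 0.0721, 0.1095]
tool_rot: [2.198, 2.221, 0.008]
contact_force: [0.4, 0.0, -1.6]
opening: 0.0092
```

Emit:
step_arm(moves=[[0,0,0,-0.002,0],[0,0,0,0,0]])

```text
t: 12.05
tool_pos: [0.5607, 0.0721, 0.1074]
tool_rot: [2.199, 2.221, 0.008]
contact_force: [-0.2, 0.2, 0.1]
opening: 0.0095
```

Emit:
step_arm(moves=[[0,0,0,-0.003,0],[0,0,0,-0.002,0],[0,0,0,0,0]])

```text
t: 12.42
tool_pos: [0.5606, 0.0721, 0.102]
tool_rot: [2.199, 2.221, 0.008]
contact_force: [0.6, 0.3, -0.3]
opening: 0.0092
```

```bash
python3 - <<'E'
from h import *
st()
o,im=snap('wrist','w12')
a=cv2.imread('pics/w12.png');cv2.imwrite('pics/w12b.png',cv2.resize(a[190:260,290:370],None,fx=9,fy=9,interpolation=2))
E
```

```text
12.43 [0.5606 0.0721 0.102 ] yaw 90.58 tz [ 0.0154 -0.0079 -0.9999] F [ 0.6048  0.3154 -0.3386] M [0.0176 0.0346 0.0096] op 0.0092
```

View pics/w12b.png

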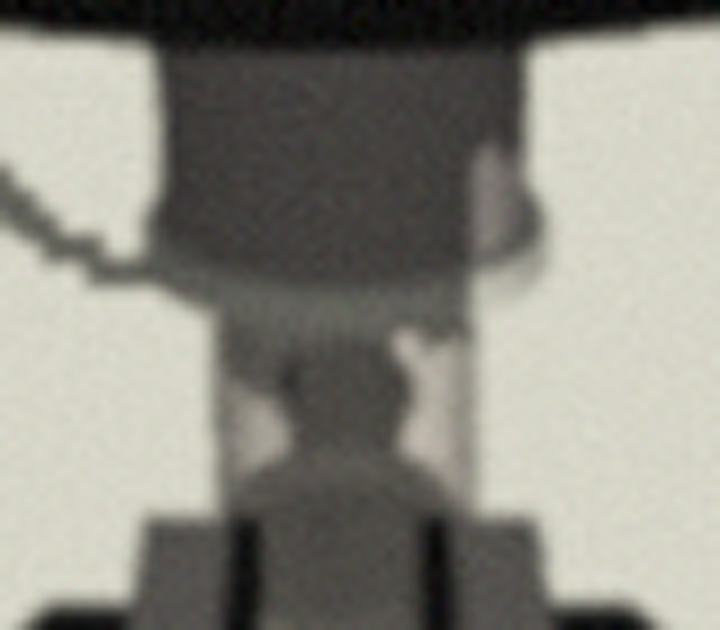

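Emit:
step_arm(moves=[[0,0,0,-0.003,0],[0,0,0,-0.003,0],[0,0,0,-0.002,0],[0,0,0,0,0]])

```text
t: 12.98
tool_pos: [0.5606, 0.0721, 0.0935]
tool_rot: [2.198, 2.221, 0.008]
contact_force: [-0.3, 0.0, 0.0]
opening: 0.0093
```

Emit:
step_arm(moves=[[0,0,0,-0.003,0],[0,0,0,-0.002,0],[0,0,0,-0.001,0],[0,0,0,0,0]])

```text
t: 13.48
tool_pos: [0.5607, 0.0721, 0.0871]
tool_rot: [2.198, 2.221, 0.008]
contact_force: [0.7, -0.7, -1.1]
opening: 0.0092
```

Emit:
step_arm(moves=[[0,0,0,-0.002,0],[0,0,0,-0.001,0],[0,0,0,0,0]])

```text
t: 13.85
tool_pos: [0.5609, 0.072, 0.0841]
tool_rot: [2.198, 2.221, 0.009]
contact_force: [0.2, -0.5, -0.5]
opening: 0.0091
```

Emit:
step_arm(moves=[[0,0,0,-0.0015,0],[0,0,0,0,0]])

```text
t: 14.1
tool_pos: [0.5609, 0.0719, 0.0826]
tool_rot: [2.198, 2.22, 0.008]
contact_force: [0.4, -0.3, -1.4]
opening: 0.0089
```

Emit:
step_arm(moves=[[0,0,0,-0.001,0],[0,0,0,0,0]])

```text
t: 14.35
tool_pos: [0.5609, 0.0719, 0.0815]
tool_rot: [2.198, 2.22, 0.009]
contact_force: [0.5, -0.3, -0.5]
opening: 0.0089
```

```bash
python3 - <<'E'
from h import *
st()
o,im=snap('wrist','w13')
a=cv2.imread('pics/w13.png');cv2.imwrite('pics/w13b.png',cv2.resize(a[190:260,290:370],None,fx=9,fy=9,interpolation=2))
E
```

```text
14.35 [0.5609 0.0719 0.0815] yaw 90.58 tz [ 0.0161 -0.0083 -0.9998] F [ 0.5397 -0.3135 -0.455 ] M [-0.0518  0.0857  0.0053] op 0.0089
```

View pics/w13b.png

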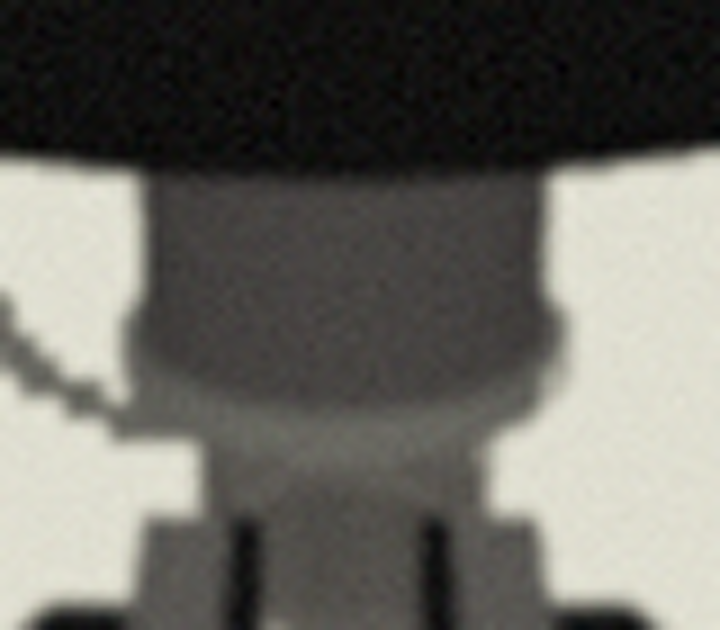

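Near home. Continue until contact is felt.

Emit:
step_arm(moves=[[0,0,0,-0.001,0],[0,0,0,0,0]])

```text
t: 14.65
tool_pos: [0.561, 0.0719, 0.0806]
tool_rot: [2.198, 2.22, 0.009]
contact_force: [-0.4, -0.2, -0.7]
opening: 0.0092
```

Emit:
step_arm(moves=[[0,0,0,-0.001,0],[0,0,0,0,0]])

```text
t: 14.9
tool_pos: [0.5612, 0.0719, 0.0798]
tool_rot: [2.198, 2.22, 0.009]
contact_force: [-0.2, -0.9, -0.5]
opening: 0.0088
```

Emit:
step_arm(moves=[[0,0,0,-0.001,0],[0,0,0,0,0]])

```text
t: 15.15
tool_pos: [0.5613, 0.072, 0.0795]
tool_rot: [2.198, 2.22, 0.009]
contact_force: [-1.3, 0.2, 1.0]
opening: 0.0093
```

Emit:
step_arm(moves=[[0,0,0,-0.001,0]])

```text
t: 15.28
tool_pos: [0.5615, 0.072, 0.0789]
tool_rot: [2.198, 2.22, 0.009]
contact_force: [-2.0, -0.2, 5.1]
opening: 0.0091
```

Emit:
step_arm(moves=[[0,0,0,-0.0015,0]])

```text
t: 15.4
tool_pos: [0.5617, 0.072, 0.0784]
tool_rot: [2.197, 2.22, 0.009]
contact_force: [-5.1, -0.8, 8.3]
opening: 0.0093
```

Emit:
step_arm(moves=[[0,0,0,-0.0015,0]])

```text
t: 15.52
tool_pos: [0.5618, 0.072, 0.0782]
tool_rot: [2.197, 2.22, 0.009]
contact_force: [-5.1, 0.1, 9.8]
opening: 0.009
```

Emit:
step_arm(moves=[[0,-0.001,0,0,0],[0,0,0,-0.0003,0]])

```text
t: 15.78
tool_pos: [0.5615, 0.072, 0.0792]
tool_rot: [2.197, 2.22, 0.01]
contact_force: [-2.2, -1.3, 2.9]
opening: 0.0089
```

```bash
python3 - <<'E'
from h import *
st()
o,im=snap('wrist','w14')
a=cv2.imread('pics/w14.png');cv2.imwrite('pics/w14b.png',cv2.resize(a[190:260,290:370],None,fx=9,fy=9,interpolation=2))
o,im=snap('scene','s14');a=cv2.imread('pics/s14.png');cv2.imwrite('pics/s14b.png',cv2.resize(a[130:210,310:400],None,fx=8,fy=8,interpolation=2))
E
```

```text
15.78 [0.5615 0.072  0.0792] yaw 90.59 tz [ 0.0179 -0.0085 -0.9998] F [-2.2413 -1.3394  2.8573] M [-0.0807  0.4305 -0.0284] op 0.0089
```

View pics/w14b.png

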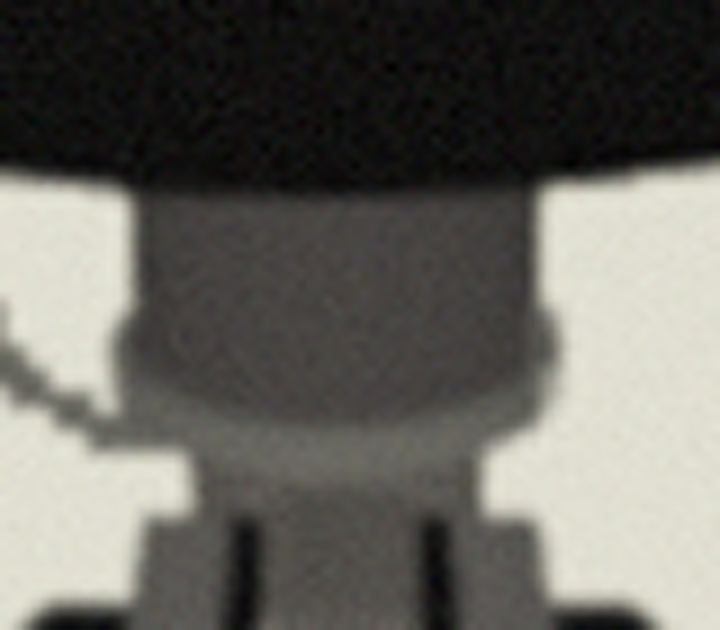

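View pics/s14b.png

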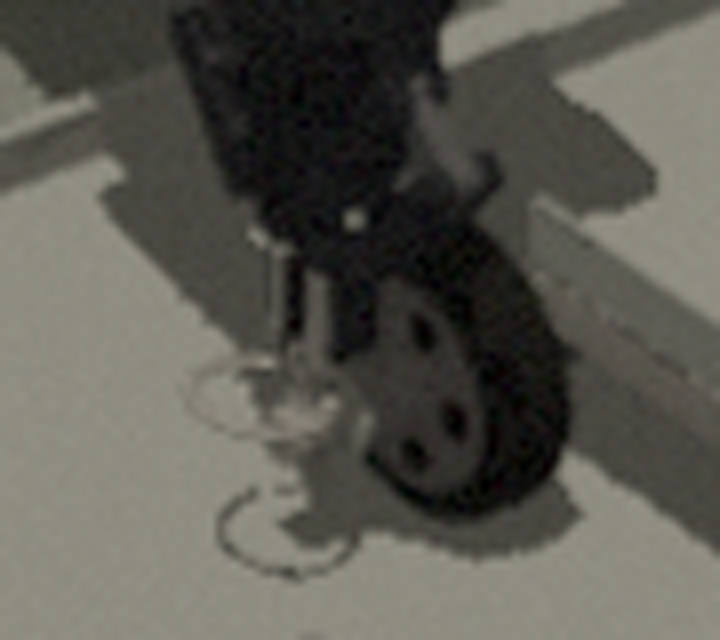

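Emit:
step_arm(moves=[[0,0,0,-0.001,0],[0.25,0,0,0,0],[0.35,0,0,0,0],[0.4,0,0,0.001,0],[0.4,0,0,0.004,0],[0.4,0,0,0.01,0],[0.4,0,0,0.015,0],[0.4,0,0,0.015,0],[0.4,0,0,0.01,0],[0.4,0,0,0,0]])

```text
t: 17.12
tool_pos: [0.5621, 0.0722, 0.1374]
tool_rot: [2.196, 2.218, 0.014]
contact_force: [-0.1, 0.4, -1.0]
opening: 0.0341
```

```bash
python3 - <<'E'
from h import *
st()
o,im=snap('wrist','w15')
a=cv2.imread('pics/w15.png');cv2.imwrite('pics/w15b.png',cv2.resize(a[170:320,230:420],None,fx=4,fy=4,interpolation=2))
o,im=snap('scene','s15');a=cv2.imread('pics/s15.png');cv2.imwrite('pics/s15b.png',cv2.resize(a[140:210,320:400],None,fx=8,fy=8,interpolation=2))
E
```

```text
17.12 [0.5621 0.0722 0.1374] yaw 90.58 tz [ 0.0209 -0.008  -0.9998] F [-0.1225  0.4056 -0.9785] M [ 0.0444 -0.0028 -0.0096] op 0.0341
```

View pics/w15b.png

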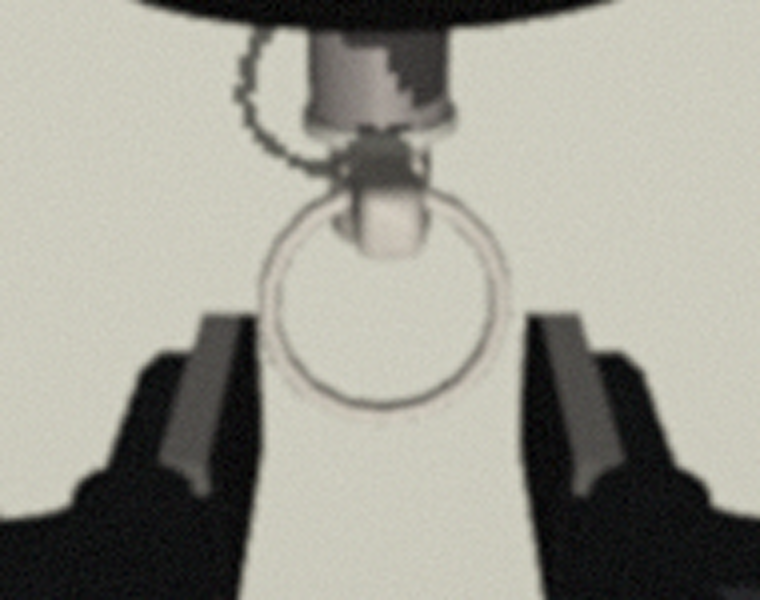

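View pics/s15b.png

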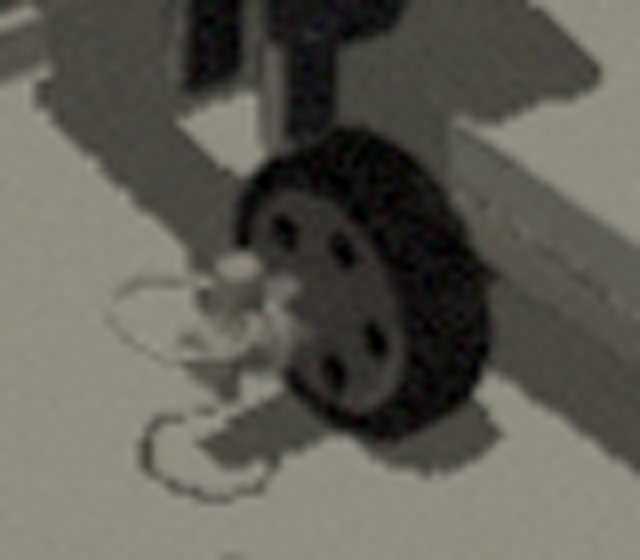

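```bash
python3 - <<'E'
from h import *
o=dict(tool_pos=np.array([0.5621,0.0722,0.1374]),tool_rot=np.array([2.196,2.218,0.014]))
print(watz(o,(328,225),.086),watz(o,(326.2,272),.0775), watz(o,(326.2,271.5),.0775))
for z in(.080,.083,.086,.089,.092): print(z,proj('scene',[.561,.072,z]),proj('scene',[.561,.029,z-.0085]))
E
```

```text
[0.5624 0.0726 0.086 ] [0.5617 0.0299 0.0775] [0.5617 0.0303 0.0775]
0.08 [349.635  174.1431] [335.491  182.9776]
0.083 [349.6822 173.1494] [335.5157 181.9861]
0.086 [349.7296 172.1524] [335.5405 180.9913]
0.089 [349.7771 171.1523] [335.5653 179.9933]
0.092 [349.8247 170.1489] [335.5902 178.9921]
```

Emit:
step_arm(moves=[[0,0,-0.015,0,0],[0,0,-0.016,0,0],[0,0,-0.01,0,0],[0,0,0,-0.015,0],[0,0,0,-0.015,0],[0,0,0,0,0],[0,0,0,0,0]])

```text
t: 18.1
tool_pos: [0.5589, 0.0278, 0.1]
tool_rot: [2.201, 2.222, 0.005]
contact_force: [-0.0, 0.7, -0.1]
opening: 0.0005
```

```bash
python3 - <<'E'
from h import *
st()
o,im=snap('wrist','w16')
a=cv2.imread('pics/w16.png');cv2.imwrite('pics/w16b.png',cv2.resize(a[120:320,220:430],None,fx=3.5,fy=3,interpolation=2))
o,im=snap('scene','s16');a=cv2.imread('pics/s16.png');cv2.imwrite('pics/s16b.png',cv2.resize(a[130:210,310:400],None,fx=8,fy=7,interpolation=2))
E
```

```text
18.1 [0.5589 0.0278 0.1   ] yaw 90.53 tz [ 0.0119 -0.0077 -0.9999] F [-0.0478  0.6845 -0.1376] M [ 0.0092  0.0228 -0.0392] op 0.0005
```

View pics/w16b.png

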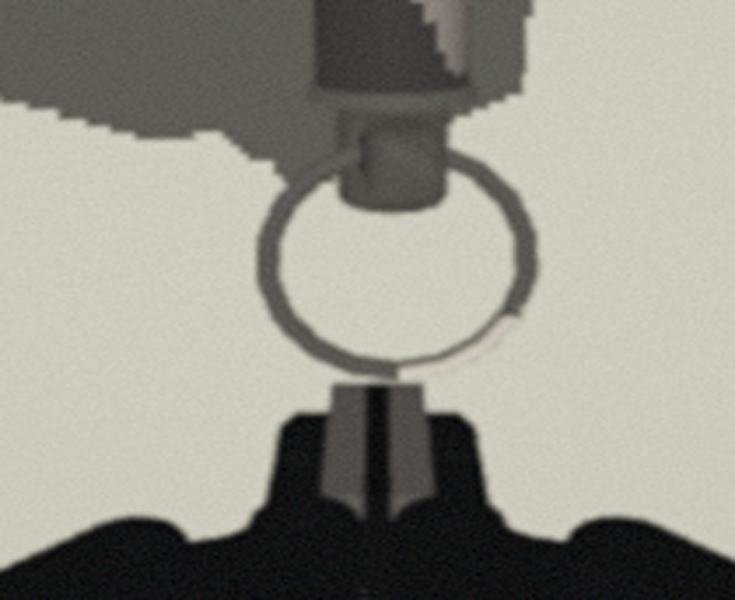

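View pics/s16b.png

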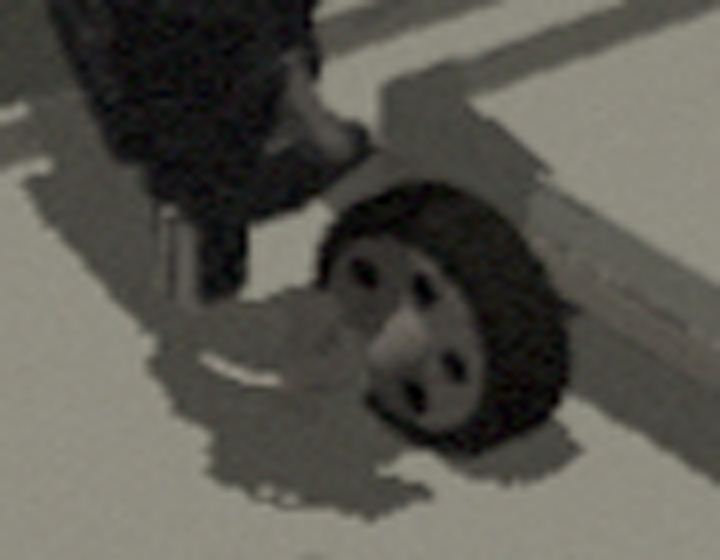

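Emit:
step_arm(moves=[[0,0.002,-0.001,-0.008,0],[0,0,0,-0.007,0],[0,0,0,-0.004,0],[0,0,0,0,0]])

```text
t: 18.7
tool_pos: [0.5616, 0.027, 0.0807]
tool_rot: [2.2, 2.222, 0.006]
contact_force: [-0.3, -0.1, -0.3]
opening: 0.0002
```

```bash
python3 - <<'E'
from h import *
st()
o,im=snap('wrist','w17')
a=cv2.imread('pics/w17.png');cv2.imwrite('pics/w17b.png',cv2.resize(a[120:320,220:430],None,fx=3.5,fy=3,interpolation=2))
E
```

```text
18.7 [0.5616 0.027  0.0807] yaw 90.56 tz [ 0.0136 -0.0078 -0.9999] F [-0.2647 -0.1498 -0.2837] M [ 0.0246  0.0383 -0.0249] op 0.0002
```

View pics/w17b.png

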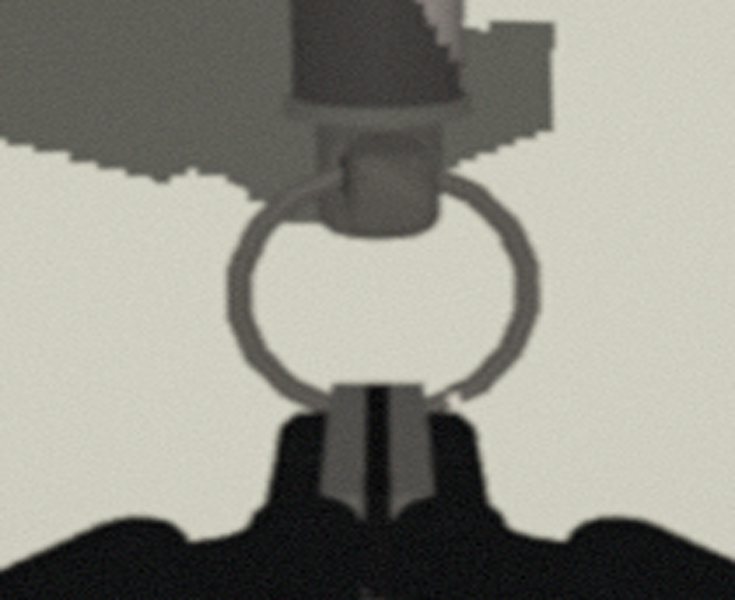

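Emit:
step_arm(moves=[[0,0,0,-0.003,0],[0,0,0,-0.003,0]])

```text
t: 19.0
tool_pos: [0.5622, 0.0269, 0.0752]
tool_rot: [2.199, 2.221, 0.008]
contact_force: [-0.2, -0.3, 1.2]
opening: -0.0002
```

Emit:
step_arm(moves=[[0,0,0,-0.004,0],[0,0,0,-0.004,0]])

```text
t: 19.25
tool_pos: [0.5639, 0.026, 0.0687]
tool_rot: [2.196, 2.218, 0.01]
contact_force: [-0.4, -0.7, 3.7]
opening: 0.0001
```

Emit:
step_arm(moves=[[0,-0.001,0.001,-0.004,0],[0,-0.001,0.002,-0.004,0],[0,0,0.001,-0.004,0]])

```text
t: 19.62
tool_pos: [0.5622, 0.03, 0.0564]
tool_rot: [2.195, 2.217, 0.011]
contact_force: [0.0, -0.4, 2.7]
opening: -0.0
```

```bash
python3 - <<'E'
from h import *
st()
o,im=snap('wrist','w18')
a=cv2.imread('pics/w18.png');cv2.imwrite('pics/w18b.png',cv2.resize(a[120:320,220:430],None,fx=3.5,fy=3,interpolation=2))
E
```

```text
19.62 [0.5622 0.03   0.0564] yaw 90.55 tz [ 0.0202 -0.0102 -0.9997] F [ 0.0199 -0.4043  2.7108] M [-0.1335 -0.051   0.028 ] op -0.0
```

View pics/w18b.png

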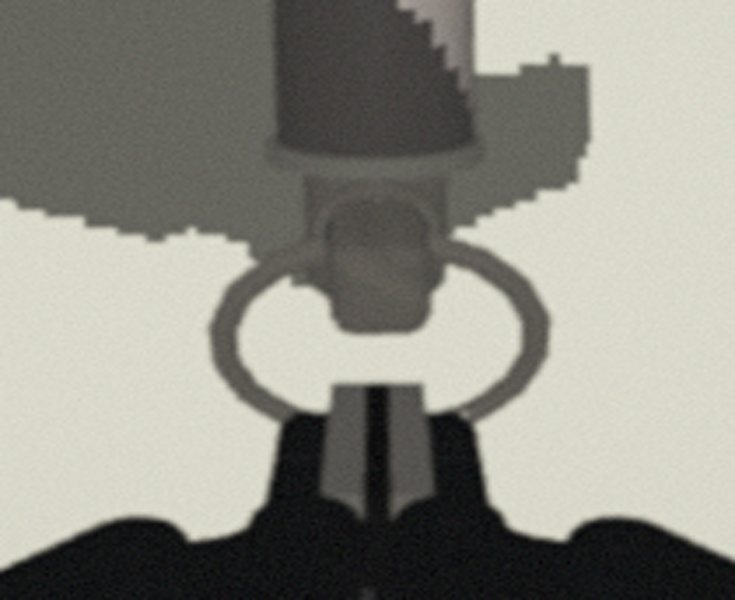

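Emit:
step_arm(moves=[[0,0,0.001,-0.004,0],[0,0,0.002,-0.004,0],[0,0,0.002,-0.003,0]])

```text
t: 20.05
tool_pos: [0.5614, 0.0367, 0.0435]
tool_rot: [2.198, 2.219, 0.012]
contact_force: [1.0, 1.2, 2.2]
opening: 0.0004
```

Emit:
step_arm(moves=[[0,0,0.001,-0.003,0],[0,0,0.001,-0.002,0],[0,0,0,0,0]])

```text
t: 20.42
tool_pos: [0.56, 0.0391, 0.0365]
tool_rot: [2.199, 2.221, 0.008]
contact_force: [-0.4, 0.2, -0.4]
opening: 0.0004
```

```bash
python3 - <<'E'
from h import *
st()
o,im=snap('wrist','w19')
a=cv2.imread('pics/w19.png');cv2.imwrite('pics/w19b.png',cv2.resize(a[120:320,220:430],None,fx=3.5,fy=3,interpolation=2))
o,im=snap('scene','s19');a=cv2.imread('pics/s19.png');cv2.imwrite('pics/s19b.png',cv2.resize(a[130:210,310:400],None,fx=8,fy=7,interpolation=2))
E
```

```text
20.43 [0.56   0.0391 0.0365] yaw 90.57 tz [ 0.0152 -0.0076 -0.9999] F [-0.3783  0.2269 -0.3843] M [ 0.0065  0.026  -0.0299] op 0.0004
```

View pics/w19b.png

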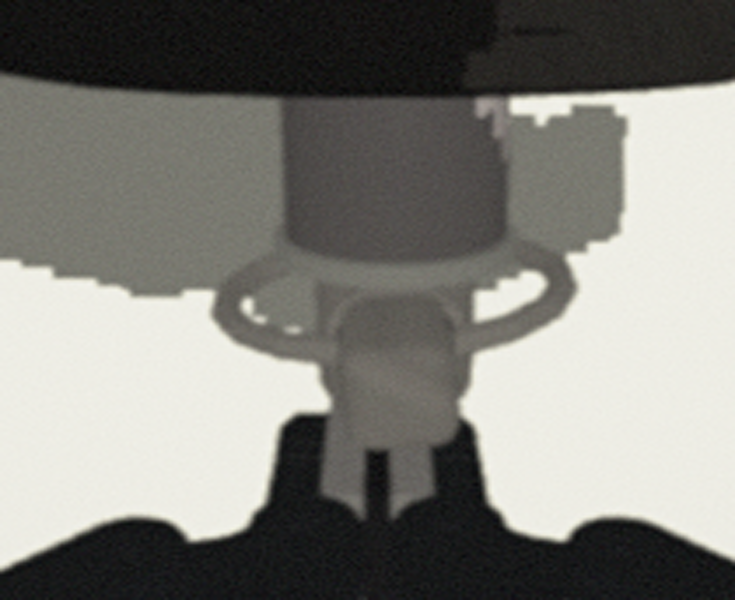

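View pics/s19b.png

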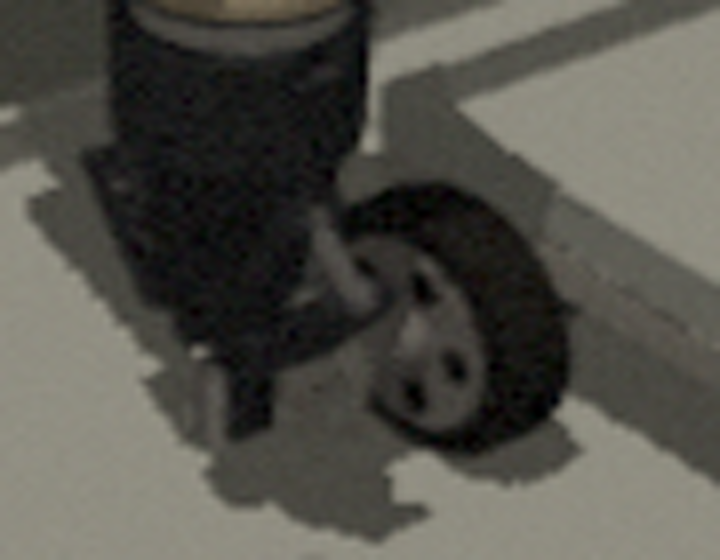

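Emit:
step_arm(moves=[[0,0,-0.01,0,0],[0,0,-0.015,0.005,0],[0,0,-0.015,0.02,0],[0,0,0,0.03,0],[0,0,0,0.04,0],[0,0,0,0.03,0],[0,0,0,0,0]])

```text
t: 21.4
tool_pos: [0.5611, -0.0092, 0.1731]
tool_rot: [2.199, 2.211, 0.014]
contact_force: [-0.7, -0.2, 0.2]
opening: -0.0005
```

```bash
python3 - <<'E'
from h import *
st()
o,im=snap('wrist','w20')
a=cv2.imread('pics/w20.png');cv2.imwrite('pics/w20b.png',cv2.resize(a[60:260,220:430],None,fx=3.5,fy=3,interpolation=2))
o,im=snap('scene','s20');a=cv2.imread('pics/s20.png');cv2.imwrite('pics/s20b.png',cv2.resize(a[130:210,310:400],None,fx=8,fy=7,interpolation=2))
E
```

```text
21.4 [ 0.5611 -0.0092  0.1731] yaw 90.31 tz [ 0.0225 -0.0101 -0.9997] F [-0.6767 -0.2232  0.2439] M [ 0.0363 -0.0259  0.008 ] op -0.0005
```

View pics/w20b.png

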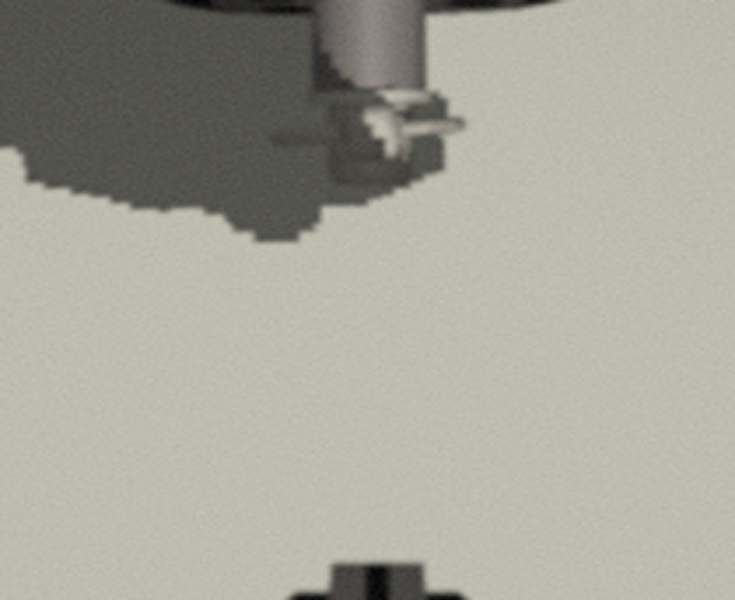

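View pics/s20b.png

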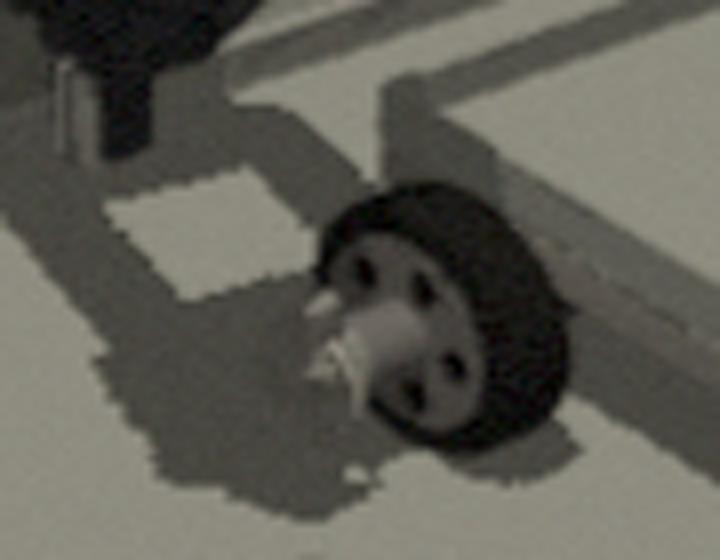

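Emit:
step_arm(moves=[[0,-0.01,-0.05,0.01,0],[0,-0.01,-0.055,0.01,0],[0,-0.01,-0.05,0,0],[0,0,0,0,0],[0,0,0,0,0]])

```text
t: 22.12
tool_pos: [0.5232, -0.1663, 0.181]
tool_rot: [2.21, 2.226, -0.0]
contact_force: [0.7, 0.7, -0.0]
opening: 0.0
```

```bash
python3 - <<'E'
from h import *
st()
o,im=snap('scene','s21');a=cv2.imread('pics/s21.png');cv2.imwrite('pics/s21b.png',cv2.resize(a[150:205,330:390],None,fx=11,fy=10,interpolation=2))
o,im=snap('top','t21');b=cv2.imread('pics/t21.png');cv2.imwrite('pics/t21b.png',cv2.resize(b[205:250,235:295],None,fx=10,fy=10,interpolation=2))
for z in (.086,.064,.022): print(proj('scene',[.561,.072,z]))
print(proj('scene',[.5611,.072,.025]), [proj('scene',[.5611+s*.022,.072,.047]) for s in(-1,1)])
cv2.imwrite('pics/t21f.png',b)
E
```

```text
22.12 [ 0.5232 -0.1663  0.181 ] yaw 90.41 tz [ 0.0031 -0.0034 -1.    ] F [ 0.7216  0.6754 -0.0375] M [-0.0352  0.0153  0.0633] op 0.0
[349.7296 172.1524]
[349.3858 179.3892]
[348.7515 192.7445]
[348.8201 191.8299] [array([343.8066, 180.5781]), array([354.6179, 189.294 ])]
```

View pics/s21b.png

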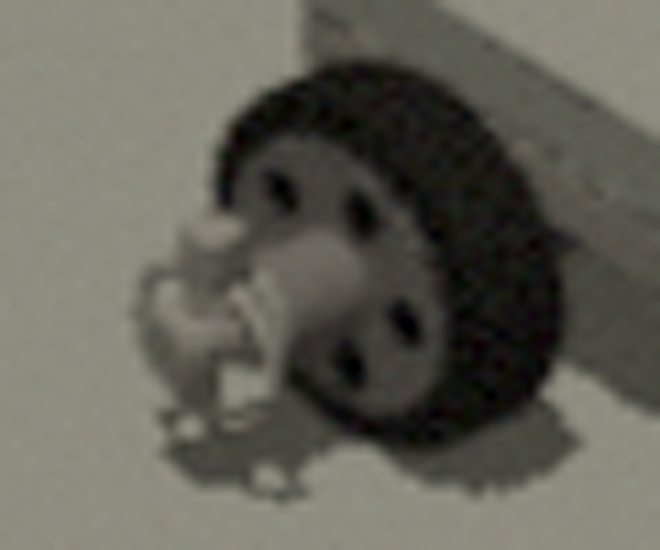

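View pics/t21b.png

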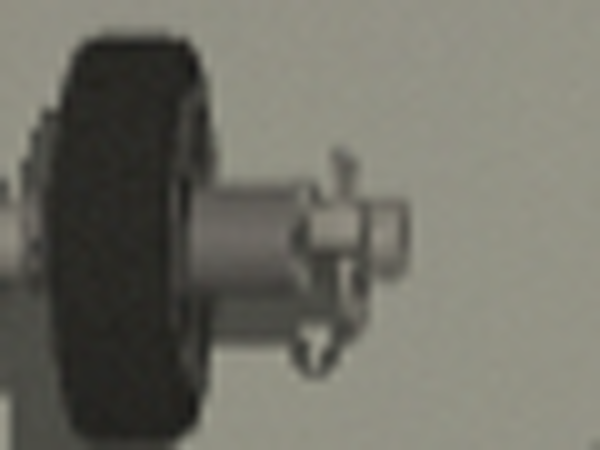

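View pics/s21.png

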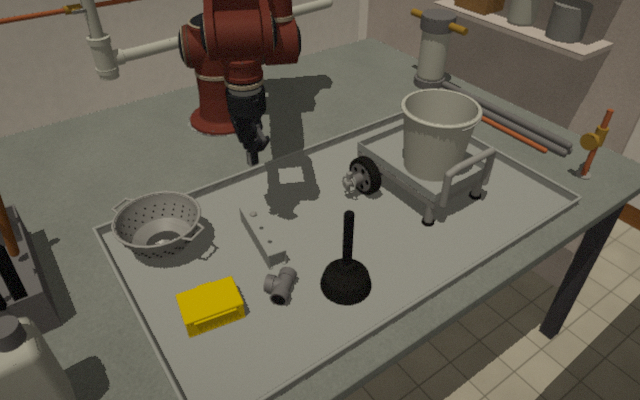

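```bash
python3 - <<'E'
from h import *
def ringpts(th,c=(.561,.072,.068)):
    e=np.radians(10)-th; d=np.array([0,-np.cos(e),np.sin(e)]); t=np.linspace(0,2*np.pi,80)
    return [np.array(c)+d*(.021+.022*np.cos(q))+np.array([.022*np.sin(q),0,0]) for q in t]
tiles=[]
for n,f,(x,y,w,h) in[('scene','s21',(330,150,60,55)),('top','t21',(255,205,40,45))]:
    a=cv2.imread(f'pics/{f}.png')[y:y+h,x:x+w]; s=7
    for th in(1.3,1.55,1.745):
        b=cv2.resize(a,None,fx=s,fy=s,interpolation=2)
        for p in ringpts(th):
            u=(proj(n,p)-[x,y]+.5)*s; cv2.circle(b,tuple(int(v) for v in u),1,(0,0,255),-1)
        tiles.append(cv2.resize(b,(260,290)))
cv2.imwrite('pics/ov.png',np.vstack([np.hstack(tiles[:3]),np.hstack(tiles[3:])]))
E
```

```text
(no output)
```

View pics/ov.png

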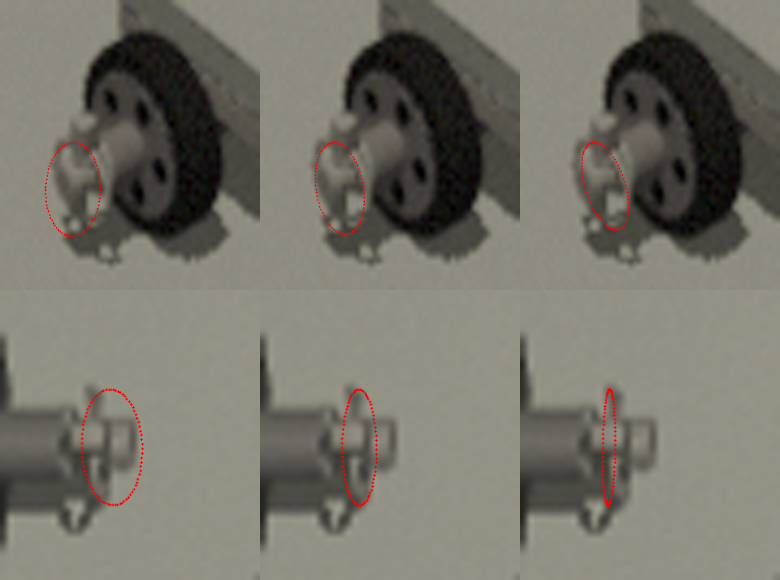

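Emit:
step_arm(moves=[[0,-0.025,0.038,0,0],[0,-0.025,0.038,-0.01,0],[0,-0.025,0.038,-0.02,0],[0,-0.02,0.03,-0.03,0],[0,0,0,-0.03,0],[0,0,0,-0.025,0],[0,0,0,0,0],[0,0,0,0,0]])

```text
t: 23.22
tool_pos: [0.4252, -0.009, 0.063]
tool_rot: [2.19, 2.245, 0.003]
contact_force: [-0.3, 0.7, 0.8]
opening: -0.0
```

```bash
cat > ov.py <<'E'
from h import *
def ringpts(th,c=(.561,.072,.068)):
    e=np.radians(10)-th; d=np.array([0,-np.cos(e),np.sin(e)]); t=np.linspace(0,2*np.pi,80)
    return [np.array(c)+d*(.021+.022*np.cos(q))+np.array([.022*np.sin(q),0,0]) for q in t]
E
python3 - <<'E'
from ov import *
o=st()
o,im=snap('wrist','w22'); a=cv2.imread('pics/w22.png'); print(wproj(o,[.561,.072,.068]),wproj(o,[.561,.072,.025]))
c=wproj(o,[.561,.072,.05]).astype(int); x,y=c[0]-30,c[1]-30
crop=a[y:y+60,x:x+60]; T=[]
for th in(None,1.3,1.5,1.745):
    b=cv2.resize(crop,None,fx=6,fy=6,interpolation=2)
    if th:
        for p in ringpts(th):
            u=(wproj(o,p)-[x,y]+.5)*6; cv2.circle(b,tuple(int(v) for v in u),1,(0,0,255),-1)
    T.append(b[:,:])
cv2.imwrite('pics/ov22.png',cv2.resize(np.vstack([np.hstack(T[:2]),np.hstack(T[2:])]),(600,600)))
E
```

```text
23.23 [ 0.4252 -0.009   0.063 ] yaw 91.41 tz [ 0.0049 -0.002  -1.    ] F [-0.2903  0.7013  0.7643] M [ 0.0756 -0.0399  0.0114] op -0.0
[574.5054 131.8981] [532.656  123.3916]
```

View pics/ov22.png

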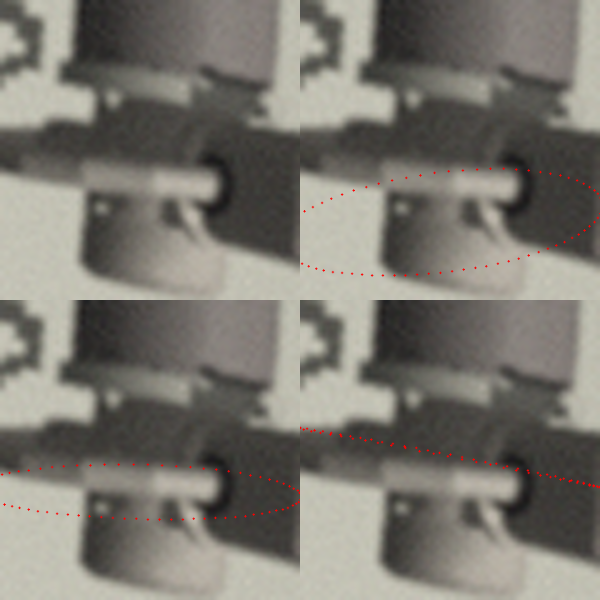

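View pics/w22.png

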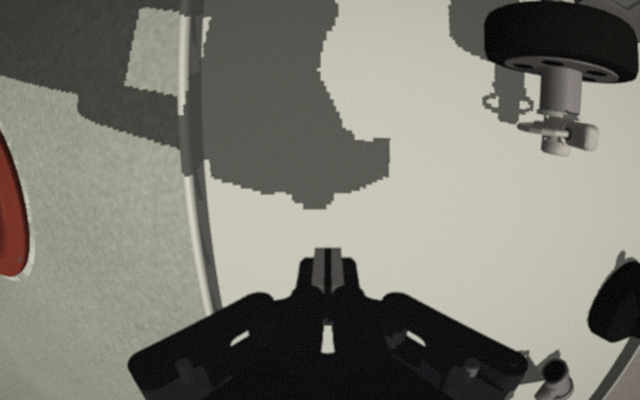

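```bash
python3 - <<'E'
from h import *
st(); print(ctrl.finish_job())
E
```

```text
23.27 [ 0.4251 -0.0091  0.063 ] yaw 91.4 tz [ 0.0048 -0.0019 -1.    ] F [-0.2663  0.0259  0.2318] M [0.0278 0.0453 0.0217] op -0.0001
the job is handed in; nothing more can be done
None
```

The linch pin is through the axle with its collar seated and its ring shut. I handed the job in at 23.3 s of the 64 s allowed. The hand-in gives no verdict.

- **Pin in the axle:** I took the pin from the channel, lined its tip up with the axle hole in the wrist camera, and lowered it in. It met almost no resistance until the collar touched. From there I pressed with about 10 N, and the axle gave at roughly its stated 8 N per mm. Then I let go.
- **Ring:** I pushed its far end down with closed fingers at about 4 N at most. The force fell to zero as it snapped over. I then backed the arm away.

**Last checks:**
- **Seating:** in the scene picture taken just after release, the pin's head top was at about 0.085 m, against 0.086 m expected when seated. I did not measure the height again after flipping the ring.
- **Ring angle:** an angle estimate from the scene and top views was unclear. A closer side view from the wrist camera showed the ring edge-on along the shank, which means it is shut.
- **Clear of everything:** no contact force shows on the arm at the end. The other things look unmoved in the last scene picture, though I did not measure them.
- **Side force:** the tool was tilted about 1°, which put a sideways force of up to 5 N on the pin while seating it. I relieved it before releasing.

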